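Stand two chip boxes on edge on the label stand

ROBOT

A 6-joint arm with a two-finger parallel gripper is mounted at the origin on a cart in front of the work surface, level with it; the furniture and walls round the work are solid. World frame = base frame: x ahead of the robot, y to its left, z up, the work surface at z = 0. Lengths are in m, angles in rad, forces in N, time in s.
With the tool pointing down it reaches from about 0.325 to 0.875 m from the base axis. Payload 4.4 kg.
Tool frame: the origin (TCP) lies at the very end of the fingers, on their centre line; the grasp point (between the pads) lies 19 mm behind it (robot.pinch_z is the distance from the TCP to the grasp point, in m); x points along the fingers, z is the direction in which the jaws open and shut, and the axes are right-handed (so a half turn about x gives the same grasp; the last joint's range is limited). The gripper opens to 85 mm and grips with 20 to 120 N. Pads are 22 mm wide; open, the fingers measure 114 mm over their backs; the gripper's body (76 mm by 85 mm) begins 54 mm behind the grasp point. The pads swing forward as they close: fully open they stand 13 mm farther back than shut.
Start: joints at [1.075, 0.207, 1.542, -0, 1.393, -0.15], TCP at [0.194, 0.541, 0.231] pointing down, gripper open.
Joint ranges: [-2.73, 2.73], [-0.86, 2.22], [0.23, 2.46], [-1.11, 4.25], [0.08, 2.63], [-2.82, 2.82]. Speed limits (rad/s): [2.79, 2.79, 3.14, 3.14, 3.14, 3.14].

INTERFACE

Orientations are given as [roll, pitch, yaw] about the fixed x, y, z axes, in that order (R = Rz(yaw) Ry(pitch) Rx(roll)).
In Python, from station import robot, eyes, ticket, finder gives the robot as it stands.
- The arm moves only by the shell command python3 -m jog 'ROWS' [OPENING] [FORCE]. ROWS is JSON, a list of rows, each an object of numbers: "x", "y", "z": the shift along the tool's x, y, z in cm; "ax", "ay", "az": the turn, a rotation vector about the tool's x, y, z in rad. In form: [{"x": .., "y": .., "z": .., "ax": .., "ay": .., "az": ..}, ...]. A call has 1 to 20 rows; each row shifts and turns the pose as measured when the row begins, along the tool's axes as they then stand; what a row does not reach is not made up. A row lasts 1/10 s, in which the tool goes at most 50 mm and 8.59 degrees, less where a joint would pass 70% of its speed; a pose out of reach is approached as far as the arm can. A call with a gripper value outside its range is refused whole. OPENING is the opening in per cent of the stroke, from 0 (shut) to 100 (fully open), set as the call begins (- or left out, the last holds). The fingers move at their own pace and stop on an object; FORCE is the grip in N (left out, the last holds). Time passes only in rows, so rows that do not move let the fingers close. It gives the time, the measured TCP pose, the force and the opening at its end, in the units of the state.
- robot.state(): the state, without advancing time (a new reading comes with each control period).
- eyes.capture(name): name is "scene" or "side" or "wrist"; returns (picture, depth): 480x640x3 uint8, blue, green, red; 480x640 float32, m along the optical axis (not along the pixel's ray), 0 where there is no reading.
- eyes.camera_params(name): a dict with "fx", "fy", "cx", "cy" (pixels), "dist_coeffs" ([k1, k2, p1, p2, k3] as OpenCV has them; the pictures are not rectified), "T" (4x4, takes a point from camera to world coordinates). Camera axes: x right, y up, looking along -z (the intrinsics and any distortion apply to the point x, -y, -z); pixel columns grow to the right and rows downward; lengths in m; the calibration is good to about 2 mm. A picture is of the moment at which its call begins: read the wrist's pose just before it. camera_params takes no time and is no camera call; for the wrist camera it gives the pose at the moment of the call.
- ticket.job_done(): hands the job in, once; it reports no verdict.
Trained networks look in the newest picture that a camera, given by its name, has taken for a name from the list of things; names that differ only in an ending like _2 or _b are one class to them, and where a whole thing is asked for, a point or a joint stands for the part that bears it (a point fixed in the world has none). Each returns a list of dicts, best first, with "conf" (0 to 1); they miss things now and then, are a little off and sometimes report something else, mostly with a low value. They report only what shows in the picture. A call takes as long as a camera call. They do not tell look-alikes from the thing itself.
- finder.masks_of(camera, query): "region" (480x640 bool, what is visible of it) and "extent" ([left, top, right, bottom] in pixels, round what is visible of it).
The state is a dict: "time": time; "joint_positions": joint angles; "joint_vel": joint speeds; "joint_efforts": joint torques, N m; "ee_pos": TCP position; "ee_rot": TCP orientation; "ft_force": force on the tool from outside, world axes, zero at the start; "ft_torque": the same for the moment, N m; "gripper_width": opening from 0.0 (shut) to 1.0 (fully open).
Only numpy, scipy, OpenCV 4.12 (cv2) and the standard library are available. Lean on these libraries where they do the work, as an engineer would, in place of code of your own. Each camera call takes 0.05 s, during which the arm holds its last target. There are 200 camera calls.

TASK

Stand the two chip boxes upright on their thin edges on the two-step stand, the larger one inside the yellow outline of the upper, rear step and the smaller one inside that of the lower, front step, each with its labelled lid facing squarely out over the front of the stand, so that both labels can be read. Set them down gently, without dropping them or letting them fall over, and do not disturb the vials or the dropper bottle.

Things in the scene. Friction and masses are not known exactly. Their poses are not given: they have to be found in the camera images.
- stand: Fixed grey metal stand with two steps, 130 (x) x 120 (y) mm. Origin: centre of its underside, z up; x points from front to rear, so labels must face its -x. Lower front step: x -65 to 0, top at z = 12 mm; upper rear step: x 0 to 65, top at z = 34 mm. No walls or lips. It stands left of the microscope; its x axis is turned 0.8 to 1.2 rad from world x towards world y.
- lower_bay (a point): Centre of the lower step's yellow outline, on the step's top; axes as the stand. Inside the outline: 42 mm deep (x) by 72 mm wide (y). The outlines are flat markings.
- upper_bay (a point): Centre of the upper step's yellow outline, on the step's top; axes as the stand. Inside the outline: 46 mm deep (x) by 78 mm wide (y). The outline centres are 65 mm apart along x.
- front_edge (a point): Middle of the stand's front edge, on the lower step's top, 65 mm in front (-x) of the stand's centre.
- big_box: Larger closed chip box, 50 x 50 x 18 mm, 30 g, one rigid solid: black base, clear lid with a pale label under it. Origin: centre of the underside of the black base; z points out through the labelled lid. It starts lying flat, label up, in any yaw, on one of the two mats. Grasp it across opposite 50 mm sides. All four thin edges are alike; any may be the one it stands on.
- big_middle (a point): Centre of the larger box's volume, 9 mm from its underside; axes as the box.
- small_box: Smaller closed chip box, 44 x 44 x 14 mm, 30 g, same build, axes and look as the larger; starts lying flat, label up, in any yaw, on the other mat.
- small_middle (a point): Centre of the smaller box's volume, 7 mm from its underside; axes as the box.
- white_vial: Bystander: glass vial with a white cap, 23 mm across, 52 mm tall, 22 g, standing on the left mat its axis 60 mm or more behind the middle of the box there (on the side away from the robot). Origin: centre of its foot, z up.
- black_vial: Bystander: glass vial with a black cap, 23 mm across, 52 mm tall, 22 g, standing on the right mat its axis 60 mm or more behind the middle of the box there (on the side away from the robot). Origin: centre of its foot, z up.
- dropper_bottle: Bystander: dropper bottle with a blue cap, 36 mm across, 94 mm tall, standing close beside the stand, on its -y side. Origin: centre of its foot, z up.
- left_mat: Fixed blue mat, 145 (x) x 110 (y) x 3 mm, right of the microscope. Origin: centre of its underside. Its x axis points roughly away from the robot. Between the mats and the stand are the microscope and its positioning stage, fixed, about x 0.29 to 0.60, y -0.14 to 0.20, up to 0.35 m high: carry things over or round them.
- right_mat: Fixed blue mat like the left one, farther right. Behind the mats, beyond x 0.60, stands a fixed instrument 0.16 m high. A computer mouse (125 x 54 mm, 37 mm high) lies fixed at about x 0.47, y 0.22, between the stage and the stand.
Not all that is in view belongs to the job. Leave any green or turquoise look-alike of the small_box alone.

How it is judged:
By the outcome, as a careful person would: the job done as asked, in the order asked, and still so for the second after the job is handed in, with the robot touching nothing.
It also fails if it takes over 72 s, if anything falls off the work surface, if the arm or the gripper's body presses on something with over 40 N, if the wrist force passes 120 N, or if a joint passes its speed limit or range.

## Working session

There is one attempt and no reset: what is moved stays moved. The work goes in short steps, Python scripts to look and compute and a shell command to move; the robot and the scene stay as the last step left them, time stands still between calls to the robot, and variables do not carry over. Pictures are saved under pics/ and viewed, about 8 in all and at most 12, crops included, and the job is handed in when it is done.

```bash
ls; mkdir -p pics
python3 - <<'E'
from station import robot, eyes, ticket, finder
import cv2
print(robot.state(), robot.pinch_z)
for n in ("scene","side"):
    p,d=eyes.capture(n); cv2.imwrite(f"pics/{n}0.png",p)
    c=eyes.camera_params(n); print(n,c)
    for q in ("big_box","small_box","stand","white_vial","black_vial","dropper_bottle"):
        print(q,[(round(m["conf"],2),m["extent"]) for m in finder.masks_of(n,q)][:4])
E
```

```text
pics
{'time': 0.0, 'joint_positions': array([ 1.07548031e+00,  2.07418202e-01,  1.54298702e+00,  3.33590022e-06,
        1.39352901e+00, -1.50476640e-01]), 'joint_vel': array([-0.00094848,  0.00034536,  0.0012109 , -0.00036182,  0.00017624,
       -0.00021334]), 'joint_efforts': array([ 2.61458583e-03, -3.83036399e+01, -2.91600180e+01, -1.21402004e-04,
        1.05113423e-02,  4.33347523e-06]), 'ee_pos': array([0.19399817, 0.5404565 , 0.23011113]), 'ee_rot': array([ 2.9897143 ,  1.56845474, -2.06751465]), 'ft_force': array([-0.60465489, -0.22449535, -0.43011662]), 'ft_torque': array([ 0.00277344, -0.03530991, -0.00289675]), 'gripper_width': 1.0014604133756881} 0.0187
scene {'fx': 452.6117685286941, 'fy': 452.6117685286941, 'cx': 314.76927907755123, 'cy': 236.17836822233298, 'dist_coeffs': array([0.03037211, 0.        , 0.        , 0.        , 0.        ]), 'T': array([[-0.50012995,  0.51715065, -0.69456838, -0.67428225],
       [-0.86586141, -0.2871533 ,  0.40966695,  0.65818734],
       [ 0.01241193,  0.80628667,  0.59139475,  1.03771052],
       [ 0.        ,  0.        ,  0.      
[... 397 characters left out ...]
s': array([-0.08287752,  0.        ,  0.        ,  0.        ,  0.        ]), 'T': array([[ 0.90844707,  0.28109463, -0.30936988,  0.04233186],
       [-0.41798789,  0.61650134, -0.66724225, -0.99978418],
       [ 0.00316874,  0.73546713,  0.67755299,  1.04320366],
       [ 0.        ,  0.        ,  0.        ,  1.        ]])}
big_box [(0.8, [342.2, 281.1, 365.0, 299.6])]
small_box [(0.81, [311.4, 345.7, 338.4, 363.6]), (0.57, [395.3, 388.1, 412.9, 405.8]), (0.51, [362.4, 337.0, 385.5, 352.7])]
stand [(0.69, [252.8, 157.9, 292.1, 190.1])]
white_vial [(0.46, [381.5, 270.5, 387.7, 285.8]), (0.45, [364.7, 337.9, 386.9, 355.5])]
black_vial [(0.59, [403.9, 333.0, 410.5, 348.5])]
dropper_bottle []
```

Run:
```python
import cv2,numpy as np
a=cv2.imread("pics/scene0.png");b=cv2.imread("pics/side0.png")
c=cv2.resize(b[260:420,290:450],None,fx=3.5,fy=3.5,interpolation=2)
cv2.imwrite("pics/side0c.png",c); cv2.imwrite("pics/both.png",np.hstack([cv2.resize(a[80:420,60:460],(400,340)),cv2.resize(b[80:420,150:550],(400,340))]))
```

```text
(no output)
```

View pics/both.png

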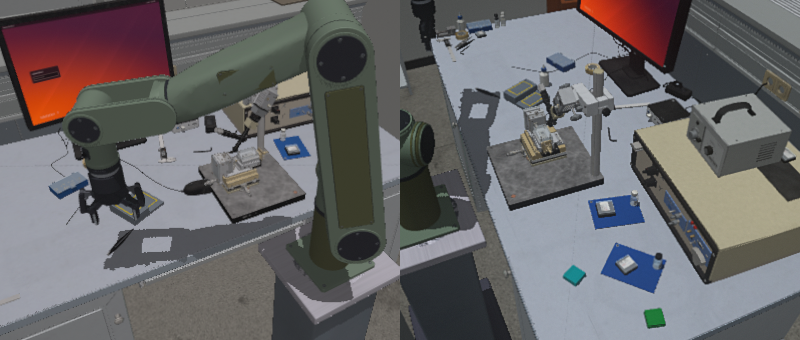

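View pics/side0c.png

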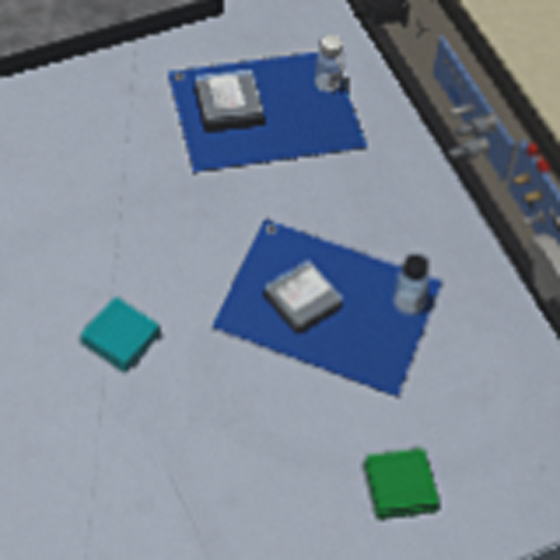

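The left-mat box is at about side px (356,288) and the right-mat box at (377,344). Both have a black base, clear lid and pale label. The turquoise (324,355) and green (405,398) ones lie off the mats, so they are the look-alikes. Next I measure the boxes, and the stand with the wrist camera.

```bash
cat > h.py <<'E'
from station import robot, eyes, ticket, finder
import cv2, numpy as np
from scipy.spatial.transform import Rotation as Ro
def K(c): return np.array([[c["fx"],0,c["cx"]],[0,c["fy"],c["cy"]],[0,0,1]])
def cloud(c,d):
    v,u=np.mgrid[0:480,0:640]; uv=np.stack([u,v],-1).reshape(-1,1,2).astype(float)
    n=cv2.undistortPoints(uv,K(c),c["dist_coeffs"]).reshape(480,640,2)
    P=np.stack([n[...,0]*d,-n[...,1]*d,-d],-1)
    W=P@c["T"][:3,:3].T+c["T"][:3,3]; W[d<=0]=np.nan; return W
def plane(c,uv,z):   # pixel(s) -> world on height z
    n=cv2.undistortPoints(np.array(uv,float).reshape(-1,1,2),K(c),c["dist_coeffs"]).reshape(-1,2)
    D=np.c_[n[:,0],-n[:,1],-np.ones(len(n))]@c["T"][:3,:3].T; o=c["T"][:3,3]
    return o+D*((z-o[2])/D[:,2])[:,None]
def proj(c,X):
    P=(np.atleast_2d(X)-c["T"][:3,3])@c["T"][:3,:3]
    P=P*[1,-1,-1]; return cv2.projectPoints(P,np.zeros(3),np.zeros(3),K(c),c["dist_coeffs"])[0].reshape(-1,2)
def snap(n,f=None):
    c=eyes.camera_params(n); p,d=eyes.capture(n)
    if f: cv2.imwrite(f"pics/{f}.png",p)
    return c,p,d
def tcp():
    s=robot.state(); return np.array(s["ee_pos"]),Ro.from_euler("xyz",s["ee_rot"])
def goto(p,R):  # difference to target in tool axes: cm and rotvec
    p0,R0=tcp(); print("shift cm",np.round(R0.inv().apply(np.array(p)-p0)*100,2),"turn",np.round((R0.inv()*R).as_rotvec(),3))
E
python3 - <<'E'
from h import *
c,p,d=snap("side")
W=cloud(c,d)
for n,(u,v) in dict(L=(356,288),R=(377,344),tq=(324,355),gr=(405,398)).items():
    S=W[v-25:v+26,u-25:u+26].reshape(-1,3); ctr=W[v,u]
    m=(abs(S[:,2]-ctr[2])<.004)&(np.hypot(*(S[:,:2]-ctr[:2]).T)<.05)
    r=cv2.minAreaRect(S[m,:2].astype(np.float32)*1000); print(n,ctr.round(4),m.sum(),r,np.nanmedian(S[m,2]))
c,p,d=snap("wrist","w0"); W=cloud(c,d)
print(c["T"].round(3),c["fx"])
for v in range(40,480,80): print([tuple(W[v,u].round(3)) for u in range(40,640,110)])
E
```

```text
L [ 0.4996 -0.2094  0.0202] 209 ((499.5953674316406, -203.78138732910156), (50.3751335144043, 48.83720779418945), 74.69261169433594) 0.020211134545486953
R [ 0.4613 -0.4034  0.0186] 158 ((460.95806884765625, -400.18115234375), (43.745853424072266, 42.065277099609375), 8.414761543273926) 0.016414632611082336
tq [ 0.3248 -0.3716  0.0104] 186 ((330.6332092285156, -379.1039123535156), (45.70363235473633, 66.25997924804688), 31.924060821533203) 0.011973012582030873
gr [nan nan nan] 0 ((0.0, 0.0), (0.0, 0.0), 0.0) nan
[[ 0.337 -0.905 -0.26   0.127]
 [ 0.941  0.324  0.093  0.565]
 [ 0.    -0.276  0.961  0.374]
 [ 0.     0.     0.     1.   ]] 427.79952106286424
[(np.float64(-0.27), np.float64(-0.002), np.float64(-0.749)), (np.float64(-0.178), np.float64(0.25), np.float64(-0.75)), (np.float64(-0.087), np.float64(0.501), np.float64(-0.751)), (np.float64(0.003), np.float64(0.751), np.float64(-0.747)), (np.float64(0.092), np.float64(1.003), np.float64(-0.751)), (np.float64(0.181), np.float64(1.256), np.float64(-0.749))]
[(np.float64(-0.028), np.float64(0.121), np.float64(-0.381)), (np.float64(-0
[... 694 characters left out ...]
6)), (np.float64(0.213), np.float64(0.37), np.float64(-0.0)), (np.float64(0.248), np.float64(0.467), np.float64(-0.001)), (np.float64(0.282), np.float64(0.564), np.float64(0.001)), (np.float64(0.317), np.float64(0.661), np.float64(0.0)), (np.float64(0.353), np.float64(0.759), np.float64(0.001))]
[(np.float64(nan), np.float64(nan), np.float64(nan)), (np.float64(0.169), np.float64(0.505), np.float64(0.277)), (np.float64(0.327), np.float64(0.436), np.float64(0.0)), (np.float64(0.363), np.float64(0.539), np.float64(0.002)), (np.float64(0.199), np.float64(0.585), np.float64(0.277)), (np.float64(0.438), np.float64(0.745), np.float64(0.001))]
[(np.float64(0.17), np.float64(0.487), np.float64(0.299)), (np.float64(0.168), np.float64(0.52), np.float64(0.313)), (np.float64(0.181), np.float64(0.534), np.float64(0.304)), (np.float64(0.187), np.float64(0.555), np.float64(0.306)), (np.float64(0.188), np.float64(0.574), np.float64(0.313)), (np.float64(0.21), np.float64(0.598), np.float64(0.299))]
  return np.nanmean(a, axis, out=out, keepdims=keepdims)
```

View pics/w0.png

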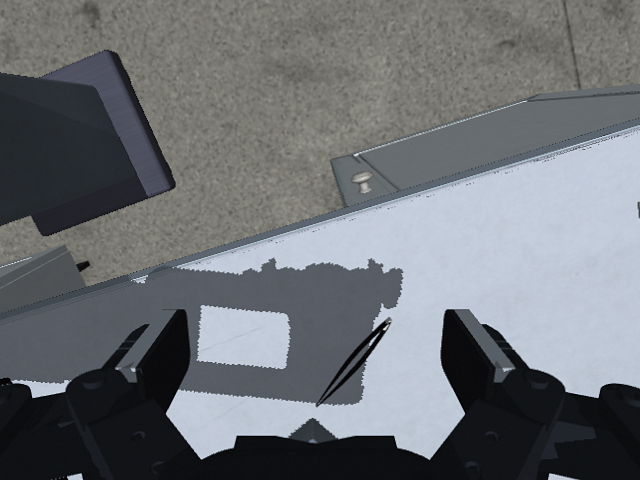

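The wrist camera looks away from the stand and shows only table. The left-mat box measures about 50 mm, so it is the big one. The right-mat box measures about 44 mm, so it is the small one. I'll get the stand from the side and scene depth.

Run:
```python
from h import *
import warnings; warnings.filterwarnings("ignore")
for n,e in (("side",(245,150,300,198)),("scene",(160,262,236,312))):
    c,p,d=snap(n); W=cloud(c,d); l,t,r,b=e
    S=W[t:b,l:r].reshape(-1,3); C=p[t:b,l:r].reshape(-1,3).astype(int)
    for z in (.012,.034):
        m=abs(S[:,2]-z)<.005
        print(n,z,m.sum(),np.nanmedian(S[m],0).round(4),cv2.minAreaRect((S[m,:2]*1000).astype(np.float32)))
    ye=(np.minimum(C[:,1],C[:,2])-C[:,0]>50)
    print("yellow",ye.sum(),S[ye][::12].round(3).tolist())
    k=p[t-25:b+25,l-25:r+25]; cv2.imwrite(f"pics/st_{n}.png",cv2.resize(k,(400,int(400*k.shape[0]/k.shape[1])),interpolation=2))
a=cv2.imread("pics/st_side.png");b=cv2.imread("pics/st_scene.png");h=min(len(a),len(b))
cv2.imwrite("pics/st.png",np.hstack([a[:h],b[:h]]))
```

```text
side 0.012 353 [0.4917 0.4042 0.0119] ((487.5888366699219, 468.0350036621094), (301.39923095703125, 205.96530151367188), 66.97380065917969)
side 0.034 347 [0.4775 0.457  0.034 ] ((504.2908935546875, 467.47918701171875), (190.2177276611328, 72.91738891601562), 22.702390670776367)
yellow 42 [[0.482, 0.486, 0.035], [0.435, 0.443, 0.038], [0.481, 0.411, 0.013], [0.495, 0.374, 0.01]]
scene 0.012 332 [0.4696 0.3893 0.011 ] ((486.5790100097656, 423.9959716796875), (126.70423126220703, 245.54872131347656), 28.031597137451172)
scene 0.034 201 [0.449  0.4677 0.033 ] ((466.63946533203125, 455.4944763183594), (110.06322479248047, 67.7952880859375), 24.615493774414062)
yellow 57 [[0.182, 0.469, 0.314], [0.504, 0.374, 0.013], [0.469, 0.38, 0.011], [0.461, 0.393, 0.01], [0.46, 0.474, 0.03]]
```

View pics/st.png

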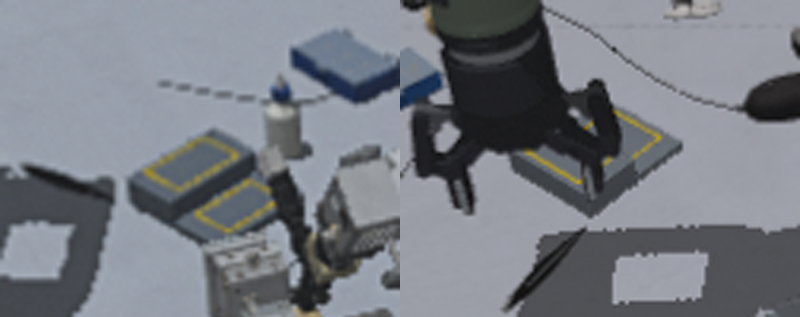

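The side and scene views show the upper step at about (0.46, 0.46), rear-left of the lower one, with the dropper beyond it. The arm blocks part of the view, so I'll fit the stand once it has moved. Next I check wrist-joint feasibility with an orientation model, and work out the first move.

```bash
cat >> h.py <<'E'
def wr(R,q1,p):  # wrist angles for tool orientation R given J1 and forearm pitch p
    M=(Ro.from_euler("ZY",[q1,p]).inv()*R).as_matrix(); q5=np.arccos(M[0,0])
    q4=np.arctan2(M[1,0],-M[2,0]); N=(Ro.from_euler("XY",[q4,q5]).inv()*Ro.from_matrix(M)).as_matrix()
    return np.round([q4,q5,np.arctan2(N[2,1],N[1,1])],2)
def ori(head,down,flip):  # tool x: heading/down angle; tool z horizontal
    x=np.array([np.cos(head)*np.cos(down),np.sin(head)*np.cos(down),-np.sin(down)])
    z=np.array([-np.sin(head),np.cos(head),0])*(1 if flip>0 else -1)
    return Ro.from_matrix(np.c_[x,np.cross(z,x),z])
E
python3 - <<'E'
from h import *
s=robot.state();q=s["joint_positions"];_,R=tcp(); print(q[3:].round(2),wr(R,q[0],q[1]+q[2]-np.pi/2))
for f in (1,-1):
  print("flip",f)
  for h in (1.0,2.0):
    for dn in (.6,.8): print(" place",h,dn,[wr(ori(h,dn,f),j,.45) for j in (.5,.7)])
  for y in (-.27,-.27-1.57,-.27+1.57,.15,.15-1.57): print(" pick",y,[wr(ori(y,dn,f),-.5,.45) for dn in (.8,1.0)])
E
```

```text
[-0.    1.39 -0.15] [-0.    1.39 -0.15]
flip 1
 place 1.0 0.6 [array([ 1.12,  0.46, -2.94]), array([ 0.97,  0.3 , -2.7 ])]
 place 1.0 0.8 [array([ 0.72,  0.53, -2.59]), array([ 0.52,  0.42, -2.27])]
 place 2.0 0.6 [array([1.04, 1.27, 2.8 ]), array([1.09, 1.11, 2.89])]
 place 2.0 0.8 [array([0.84, 1.21, 2.86]), array([0.87, 1.07, 2.99])]
 pick -0.27 [array([ 0.43,  0.4 , -2.13]), array([ 0.23,  0.57, -1.96])]
 pick -1.84 [array([-0.87,  1.1 ,  0.18]), array([-0.64,  1.07,  0.07])]
 pick 1.3 [array([0.76, 1.4 , 2.67]), array([0.58, 1.31, 2.71])]
 pick 0.15 [array([ 0.81,  0.62, -2.77]), array([ 0.52,  0.72, -2.55])]
 pick -1.4200000000000002 [array([-0.88,  0.81, -0.12]), array([-0.61,  0.85, -0.3 ])]
flip -1
 place 1.0 0.6 [array([1.12, 0.46, 0.2 ]), array([0.97, 0.3 , 0.44])]
 place 1.0 0.8 [array([0.72, 0.53, 0.55]), array([0.52, 0.42, 0.87])]
 place 2.0 0.6 [array([ 1.04,  1.27, -0.35]), array([ 1.09,  1.11, -0.25])]
 place 2.0 0.8 [array([ 0.84,  1.21, -0.28]), array([ 0.87,  1.07, -0.15])]
 pick -0.27 [array([0.43, 0.4 , 1.01]), array([0.23, 0.57, 1.18])]
 pick -1.84 [array([-0.87,  1.1 , -2.97]), array([-0.64,  1.07, -3.07])]
 pick 1.3 [array([ 0.76,  1.4 , -0.47]), array([ 0.58,  1.31, -0.43])]
 pick 0.15 [array([0.81, 0.62, 0.37]), array([0.52, 0.72, 0.59])]
 pick -1.4200000000000002 [array([-0.88,  0.81,  3.02]), array([-0.61,  0.85,  2.84])]
```

```bash
python3 -m jog '[{"x":-4.5},{"x":-4.5},{"x":-4.5},{"x":-4.5},{"x":-4.5,"z":-2,"y":-1.5},{"z":-3.8,"y":-3},{"z":-3.8,"y":-3},{"z":-3.8,"y":-3},{"z":-3.8,"y":-3},{"z":-3.8,"y":-3},{"z":-3.8,"y":-3},{"z":-3.8,"y":-3},{"z":-3.8,"y":-3},{"z":-3.8,"y":-3},{"z":-3.8,"y":-3},{"z":-3.8,"y":-3},{"z":-3.8,"y":-3},{"z":-3.8,"y":-3},{"z":-3.8,"y":-3},{"z":-3.8,"y":-3}]' 100
python3 - <<'E'
from h import *
s=robot.state();q=s["joint_positions"];_,R=tcp(); print(q.round(2),wr(R,q[0],q[1]+q[2]-np.pi/2))
goto([0.47,-0.26,0.2],R)
E
```

```text
[ 1.08  0.21  1.54 -0.    1.39 -0.15] [-0.    1.39 -0.15]
shift cm [  3.13 -53.02 -66.09] turn [0. 0. 0.]invalid input at $[0]: expected keys x, y, z, ax, ay, az
```

```bash
python3 -m jog '[{"x":-4.5,"y":0,"z":0,"ax":0,"ay":0,"az":0},{"x":-4.5,"y":0,"z":0,"ax":0,"ay":0,"az":0},{"x":-4.5,"y":0,"z":0,"ax":0,"ay":0,"az":0},{"x":-4.5,"y":0,"z":0,"ax":0,"ay":0,"az":0},{"x":-4.5,"y":-1.5,"z":-2,"ax":0,"ay":0,"az":0},{"x":0,"y":-3,"z":-3.8,"ax":0,"ay":0,"az":0},{"x":0,"y":-3,"z":-3.8,"ax":0,"ay":0,"az":0},{"x":0,"y":-3,"z":-3.8,"ax":0,"ay":0,"az":0},{"x":0,"y":-3,"z":-3.8,"ax":0,"ay":0,"az":0},{"x":0,"y":-3,"z":-3.8,"ax":0,"ay":0,"az":0},{"x":0,"y":-3,"z":-3.8,"ax":0,"ay":0,"az":0},{"x":0,"y":-3,"z":-3.8,"ax":0,"ay":0,"az":0},{"x":0,"y":-3,"z":-3.8,"ax":0,"ay":0,"az":0},{"x":0,"y":-3,"z":-3.8,"ax":0,"ay":0,"az":0},{"x":0,"y":-3,"z":-3.8,"ax":0,"ay":0,"az":0},{"x":0,"y":-3,"z":-3.8,"ax":0,"ay":0,"az":0},{"x":0,"y":-3,"z":-3.8,"ax":0,"ay":0,"az":0},{"x":0,"y":-3,"z":-3.8,"ax":0,"ay":0,"az":0},{"x":0,"y":-3,"z":-3.8,"ax":0,"ay":0,"az":0},{"x":0,"y":-3,"z":-3.8,"ax":0,"ay":0,"az":0}]' 100
python3 - <<'E'
from h import *
s=robot.state();q=s["joint_positions"];_,R=tcp(); print(q.round(2),wr(R,q[0],q[1]+q[2]-np.pi/2))
goto([0.47,-0.26,0.2],R)
E
```

```text
time: 2.9
ee_pos: [0.4387, -0.1894, 0.4688]
ee_rot: [-1.415, 1.552, -0.177]
ft_force: [0.6, -0.0, 0.9]
gripper_width: 1.0
[-0.59 -0.09  1.38  0.01  1.84 -1.83] [ 0.01  1.84 -1.83]
shift cm [26.95 -4.76 -5.73] turn [0. 0. 0.]
```

```bash
python3 -m jog '[{"x":3,"y":-1.5,"z":-2,"ax":0,"ay":0,"az":0},{"x":4.5,"y":-1.5,"z":-2,"ax":0,"ay":0,"az":0},{"x":4.5,"y":-1,"z":-1,"ax":0,"ay":0,"az":0},{"x":4.5,"y":0,"z":0,"ax":0,"ay":0,"az":0},{"x":4.5,"y":0,"z":0,"ax":0,"ay":0,"az":0},{"x":4,"y":0,"z":0,"ax":0,"ay":0,"az":0},{"x":0,"y":0,"z":0,"ax":0,"ay":0,"az":0},{"x":0,"y":0,"z":0,"ax":0,"ay":0,"az":0},{"x":0,"y":0,"z":0,"ax":0,"ay":0,"az":0}]' 100
python3 - <<'E'
from h import *
s=robot.state();q=s["joint_positions"];_,R=tcp(); print(q.round(2),wr(R,q[0],q[1]+q[2]-np.pi/2))
c,p,d=snap("wrist","w1"); W=cloud(c,d)
print([(round(m["conf"],2),m["extent"]) for q in ("big_box","small_box") for m in finder.masks_of("wrist",q)])
c2,p2,d2=snap("scene","scene1"); W2=cloud(c2,d2)
S=W2[230:330,140:260].reshape(-1,3)
for z in (.012,.034):
    m=(abs(S[:,2]-z)<.004)&(S[:,0]<.6)
    print(z,m.sum(),np.median(S[m],0).round(4),cv2.minAreaRect((S[m,:2]*1000).astype(np.float32)))
k=cv2.resize(p2[245:325,150:250],(500,400),interpolation=2)
cv2.imwrite("pics/m1.png",np.hstack([cv2.resize(p,(300,225)),np.zeros((225,1,3),np.uint8)])) 
o=np.zeros((480,800,3),np.uint8);o[:400,:500]=k;o[:225,500:]=cv2.resize(p,(300,225));cv2.imwrite("pics/m1.png",o)
E
```

```text
time: 3.8
ee_pos: [0.4678, -0.2632, 0.2158]
ee_rot: [-1.593, 1.544, -0.367]
ft_force: [-0.1, -0.3, 0.1]
gripper_width: 0.999
[-0.68  0.12  1.67  0.01  1.32 -1.91] [ 0.01  1.32 -1.91]
[(0.58, [367.0, 175.9, 431.8, 240.9]), (0.84, [0.0, 260.3, 33.4, 313.0]), (0.82, [80.7, 28.7, 165.5, 108.4]), (0.73, [127.5, 206.2, 203.2, 277.0])]
0.012 468 [0.4847 0.3949 0.0112] ((446.81072998046875, 361.2947692871094), (356.4130554199219, 245.93084716796875), 85.11363220214844)
0.034 539 [0.4688 0.4538 0.0333] ((480.98712158203125, 345.1412353515625), (332.47998046875, 172.45899963378906), 84.06550598144531)
```

View pics/m1.png

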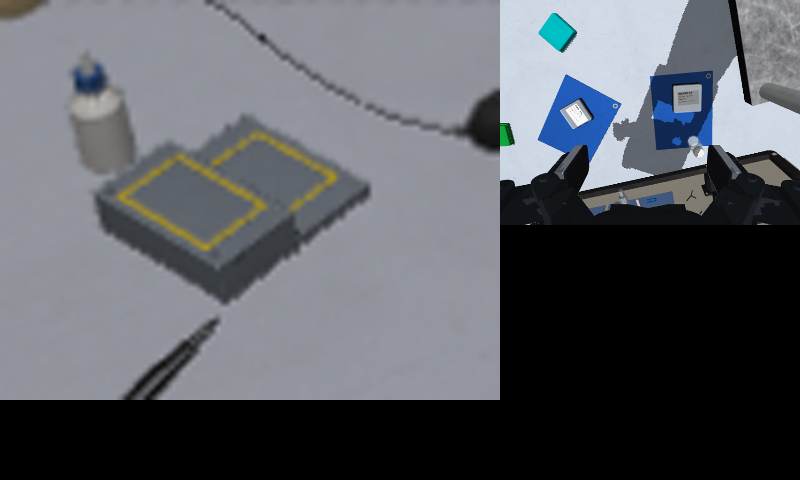

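The scene crop shows both outlines clearly. The upper outline's corners are at crop (180,158), (262,205), (205,247), (120,195), and the lower's at (260,137), (335,177), (295,208). The wrist view shows the big box at about (399,207), with the white vial behind it, and the small box at about (164,241).

```bash
cat >> h.py <<'E'
def boxfit(W,uv,zt,s=60):
    u,v=uv; S=W[max(0,v-s):v+s,max(0,u-s):u+s].reshape(-1,3); S=S[np.isfinite(S[:,2])]
    m=(S[:,2]>zt-.003)&(S[:,2]<zt+.004); ctr=np.median(S[m],0)
    m&=np.hypot(*(S[:,:2]-ctr[:2]).T)<.042
    return m.sum(),np.median(S[m],0).round(4),cv2.minAreaRect((S[m,:2]*1000).astype(np.float32))
E
python3 - <<'E'
from h import *
import warnings; warnings.filterwarnings("ignore")
c,p,d=snap("wrist"); W=cloud(c,d)
print("z med",np.nanmedian(W[...,2]))
print("big",boxfit(W,(399,207),.021)); print("small",boxfit(W,(164,241),.017))
c,p,d=snap("scene"); W=cloud(c,d)
f=lambda a,z: plane(c,np.array(a)/5+[150,245],z)[:,:2].round(4)
u=f([(180,158),(262,205),(205,247),(120,195)],.034); l=f([(260,137),(335,177),(295,208)],.012)
print(u,u.mean(0),np.linalg.norm(np.diff(np.r_[u,u[:1]],axis=0),axis=1)); print(l,np.linalg.norm(np.diff(l,axis=0),axis=1),(l[0]+l[2])/2)
S=W[245:325,150:250].reshape(-1,3); C=p[245:325,150:250].reshape(-1,3).astype(int)
for z in(.012,.034):
    ye=(np.minimum(C[:,1],C[:,2])-C[:,0]>40)&(abs(S[:,2]-z)<.006)
    print(z,ye.sum(),cv2.minAreaRect((S[ye,:2]*1000).astype(np.float32)))
    q=np.argwhere(ye)[:,0]; uv=np.c_[q%100+150,q//100+245]; print("  px-plane",cv2.minAreaRect((plane(c,uv,z)[:,:2]*1000).astype(np.float32)))
E
```

```text
z med 0.0021471069854333558
big (np.int64(3488), array([ 0.4957, -0.2014,  0.021 ]), ((496.8387451171875, -201.46670532226562), (48.66349411010742, 48.939273834228516), 74.00419616699219))
small (np.int64(2446), array([ 0.458 , -0.396 ,  0.0171]), ((458.761962890625, -396.8670654296875), (42.487693786621094, 43.50139236450195), 9.1421537399292))
[[0.5156 0.4498]
 [0.445  0.4177]
 [0.4249 0.4617]
 [0.4991 0.4944]] [0.47115 0.4559 ] [0.07755495 0.04837365 0.08108594 0.04755428]
[[0.5363 0.3913]
 [0.4723 0.361 ]
 [0.4561 0.3945]] [0.07081024 0.03721142] [0.4962 0.3929]
0.012 43 ((504.31781005859375, 391.25628662109375), (80.8421859741211, 39.37471389770508), 20.875181198120117)
  px-plane ((501.946044921875, 392.34893798828125), (79.35684967041016, 40.08268356323242), 23.17164421081543)
0.034 74 ((474.8087463378906, 457.1675720214844), (91.76858520507812, 55.8893928527832), 22.793935775756836)
  px-plane ((473.5677490234375, 455.89483642578125), (85.77983093261719, 53.00581741333008), 24.260709762573242)
```

The stand's x axis comes out at about 114° (1.99 rad), not the 0.8–1.2 rad in the description. Two cameras and the outline centres agree on it, and the lower step is unmistakably on the robot's right side, so I'll use the measurement. Next I plan the big-box pick: tool leaned 0.85 rad down, and 0.72 down at placing.

```bash
cat >> h.py <<'E'
def pick(C,yaw,dn,Ez,hoff,back,s):   # target TCP so finger ends are at height Ez, hoff beyond box centre
    R=ori(yaw,dn,1); d=R.apply([1,0,0]); e=np.array([np.cos(yaw),np.sin(yaw),0])
    E=np.array([C[0],C[1],0])+e*hoff+[0,0,Ez]
    return E+d*(s-back),R
E
python3 - <<'E'
from h import *
for b in (.1,0):
    p,R=pick((.4968,-.2015),-.279,.85,.0125,.006,b,.003); print(p.round(4)); goto(p,R)
p0,_=tcp(); d=p-p0
p,R=pick((.4968,-.2015),-.279,.85,.0125,.006,.1,.003)
print("after turn, shift:",(R.inv().apply(p-p0)*100).round(2))
E
```

```text
[ 0.441  -0.1855  0.0854]
shift cm [12.89  5.52  6.43] turn [-0.062 -0.025 -0.693]
[ 0.5045 -0.2037  0.0102]
shift cm [20.58 -0.86  6.87] turn [-0.062 -0.025 -0.693]
after turn, shift: [ 6.68 12.16  6.74]
```

```bash
python3 -m jog '[{"x":0,"y":0,"z":0,"ax":-0.012,"ay":-0.005,"az":-0.139},{"x":0,"y":0,"z":0,"ax":-0.012,"ay":-0.005,"az":-0.139},{"x":0,"y":0,"z":0,"ax":-0.012,"ay":-0.005,"az":-0.139},{"x":0,"y":0,"z":0,"ax":-0.012,"ay":-0.005,"az":-0.139},{"x":0,"y":0,"z":0,"ax":-0.012,"ay":-0.005,"az":-0.139},{"x":1.5,"y":2.5,"z":1.5,"ax":0,"ay":0,"az":0},{"x":1.5,"y":2.5,"z":1.5,"ax":0,"ay":0,"az":0},{"x":1.5,"y":2.5,"z":1.5,"ax":0,"ay":0,"az":0},{"x":1.5,"y":2.5,"z":1.5,"ax":0,"ay":0,"az":0},{"x":0,"y":0,"z":0,"ax":0,"ay":0,"az":0},{"x":0,"y":0,"z":0,"ax":0,"ay":0,"az":0}]' 80
python3 - <<'E'
from h import *
print(robot.state()["joint_positions"].round(2))
for b in (.1,0):
    p,R=pick((.4968,-.2015),-.279,.85,.0125,.006,b,.003); goto(p,R)
c,p,d=snap("wrist","w2"); W=cloud(c,d)
ms=finder.masks_of("wrist","big_box"); print([(m["conf"],m["extent"]) for m in ms])
u,v=proj(c,[.4968,-.2015,.021])[0]; print(u,v); print(boxfit(W,(int(u),int(v)),.021,120))
E
```

```text
time: 5.2
ee_pos: [0.4582, -0.1956, 0.1193]
ee_rot: [-1.589, 0.845, -0.305]
ft_force: [0.1, -0.4, 1.4]
gripper_width: 0.8
[-0.78 -0.14  2.36  0.91  0.39 -2.82]
shift cm [1.25 3.7  0.51] turn [-0.001 -0.017  0.005]
shift cm [11.25  3.74  0.68] turn [-0.001 -0.017  0.005]
[(0.77, [283.6, 126.2, 374.5, 207.9])]
326.36012348359276 180.19921667197164
(np.int64(5008), array([ 0.4922, -0.2001,  0.0209]), ((496.3622741699219, -201.12045288085938), (48.39244079589844, 50.28723907470703), 73.91316986083984))
```

Run:
```python
from h import *
q=robot.state()["joint_positions"]; P=q[1]+q[2]-np.pi/2; print(P,wr(tcp()[1],q[0],P))
for dn in (.95,1.05,1.15,1.25):
  print(dn,"big",[wr(ori(-.279,dn,1),-.7,p) for p in (.3,.5,.65)],"place",[wr(ori(1.99,np.pi/2-dn,-1),j,.5) for j in (.1,.3,.6)])
  print("   small",[wr(ori(.16,dn,1),-.9,.4), wr(ori(.16-np.pi/2,dn,1),-.9,.4)])
```

```text
0.6499965865581987 [ 0.91  0.39 -2.82]
0.95 big [array([ 0.37,  0.73, -2.2 ]), array([ 0.48,  0.54, -2.34]), array([ 0.63,  0.42, -2.51])] place [array([ 0.88,  1.52, -0.58]), array([ 0.97,  1.38, -0.48]), array([ 1.07,  1.15, -0.33])]
   small [array([ 0.67,  0.95, -2.97]), array([-0.48,  0.67, -0.76])]
1.05 big [array([ 0.28,  0.81, -2.14]), array([ 0.36,  0.62, -2.24]), array([ 0.45,  0.48, -2.35])] place [array([ 0.97,  1.57, -0.59]), array([ 1.06,  1.42, -0.49]), array([ 1.17,  1.19, -0.37])]
   small [array([ 0.55,  0.97, -2.9 ]), array([-0.37,  0.74, -0.84])]
1.15 big [array([ 0.22,  0.89, -2.1 ]), array([ 0.26,  0.7 , -2.16]), array([ 0.32,  0.56, -2.23])] place [array([ 1.05,  1.63, -0.58]), array([ 1.15,  1.47, -0.5 ]), array([ 1.27,  1.22, -0.41])]
   small [array([ 0.44,  1.  , -2.84]), array([-0.28,  0.82, -0.91])]
1.25 big [array([ 0.16,  0.98, -2.06]), array([ 0.18,  0.78, -2.1 ]), array([ 0.22,  0.64, -2.15])] place [array([ 1.14,  1.68, -0.58]), array([ 1.23,  1.52, -0.51]), array([ 1.36,  1.27, -0.44])]
   small [array([ 0.33,  1.03, -2.78]), array([-0.2 ,  0.9 , -0.96])]
```

Run:
```python
from h import *
p0,R0=tcp()
for b in (.08,0):
    p,R=pick((.4966,-.2013),-.280,1.05,.0108,.004,b,.003); print(p.round(4)); goto(p,R); print("in final axes",(R.inv().apply(p-p0)*100).round(2))
```

```text
[ 0.4636 -0.1918  0.0776]
shift cm [3.4  2.52 0.63] turn [-0.002 -0.017  0.206]
in final axes [3.85 1.77 0.57]
[ 0.5019 -0.2028  0.0082]
shift cm [11.23  4.15  0.76] turn [-0.002 -0.017  0.206]
in final axes [11.85  1.77  0.57]
```

```bash
python3 -m jog '[{"x":0,"y":0,"z":0,"ax":0,"ay":-0.008,"az":0.103},{"x":0,"y":0,"z":0,"ax":0,"ay":-0.008,"az":0.103},{"x":1.9,"y":0.9,"z":0.3,"ax":0,"ay":0,"az":0},{"x":1.9,"y":0.9,"z":0.3,"ax":0,"ay":0,"az":0},{"x":0,"y":0,"z":0,"ax":0,"ay":0,"az":0},{"x":0,"y":0,"z":0,"ax":0,"ay":0,"az":0}]' 80
python3 - <<'E'
from h import *
print(robot.state()["joint_positions"].round(2))
p,R=pick((.4966,-.2013),-.280,1.05,.0108,.004,0,.003); goto(p,R)
E
```

```text
time: 5.9
ee_pos: [0.4747, -0.2016, 0.0893]
ee_rot: [-1.585, 0.989, -0.295]
ft_force: [-0.3, 0.6, 0.3]
gripper_width: 0.801
[-0.71 -0.    2.24  0.57  0.42 -2.47]
shift cm [8.23 2.25 0.71] turn [ 0.001 -0.008  0.061]
```

```bash
python3 -m jog '[{"x":1,"y":1.1,"z":0.4,"ax":0,"ay":-0.004,"az":0.04},{"x":1.5,"y":1.1,"z":0.3,"ax":0,"ay":-0.004,"az":0.03},{"x":1.5,"y":0,"z":0,"ax":0,"ay":0,"az":0},{"x":1.5,"y":0,"z":0,"ax":0,"ay":0,"az":0},{"x":0,"y":0,"z":0,"ax":0,"ay":0,"az":0},{"x":0,"y":0,"z":0,"ax":0,"ay":0,"az":0}]' 80
python3 - <<'E'
from h import *
print(robot.state()["joint_positions"].round(2))
p,R=pick((.4966,-.2013),-.280,1.05,.0108,.004,0,.003); goto(p,R)
E
```

```text
time: 6.5
ee_pos: [0.4916, -0.2056, 0.0397]
ee_rot: [-1.586, 1.044, -0.297]
ft_force: [-0.8, -0.8, -0.1]
gripper_width: 0.798
[-0.67  0.17  2.18  0.57  0.35 -2.46]
shift cm [3.18 0.79 0.58] turn [ 0.    -0.008  0.006]
```

```bash
python3 -m jog '[{"x":0.5,"y":0.7,"z":0.6,"ax":0,"ay":-0.008,"az":0},{"x":0.5,"y":0.4,"z":0.5,"ax":0,"ay":0,"az":0},{"x":0.5,"y":0.2,"z":0.2,"ax":0,"ay":0,"az":0},{"x":0.5,"y":0,"z":0,"ax":0,"ay":0,"az":0},{"x":0.4,"y":0,"z":0,"ax":0,"ay":0,"az":0},{"x":0,"y":0,"z":0,"ax":0,"ay":0,"az":0},{"x":0,"y":0,"z":0,"ax":0,"ay":0,"az":0}]' 80
python3 - <<'E'
from h import *
print(robot.state()["joint_positions"].round(2))
p,R=pick((.4966,-.2013),-.280,1.05,.0108,.004,0,.003); goto(p,R)
E
```

```text
time: 7.2
ee_pos: [0.4992, -0.196, 0.0166]
ee_rot: [-1.579, 1.035, -0.288]
ft_force: [0.5, -0.6, 0.8]
gripper_width: 0.798
[-0.64  0.23  2.18  0.7   0.28 -2.57]
shift cm [ 0.96  0.05 -0.58] turn [ 0.001 -0.004  0.015]
```

```bash
python3 -m jog '[{"x":0.4,"y":0,"z":-0.4,"ax":0,"ay":0,"az":0.01},{"x":0.4,"y":0,"z":-0.2,"ax":0,"ay":0,"az":0},{"x":0.2,"y":0,"z":0,"ax":0,"ay":0,"az":0},{"x":0,"y":0,"z":0,"ax":0,"ay":0,"az":0},{"x":0,"y":0,"z":0,"ax":0,"ay":0,"az":0}]' 80
python3 - <<'E'
from h import *
p,R=pick((.4966,-.2013),-.280,1.05,.0108,.004,0,.003); goto(p,R)
c,p,d=snap("wrist","w3"); cv2.imwrite("pics/w3s.png",cv2.resize(p,(480,360)))
E
```

```text
time: 7.7
ee_pos: [0.503, -0.2046, 0.0075]
ee_rot: [-1.58, 1.045, -0.289]
ft_force: [-0.7, -0.6, -0.7]
gripper_width: 0.795
shift cm [-0.14  0.11  0.14] turn [ 0.001 -0.005  0.005]
```

View pics/w3s.png

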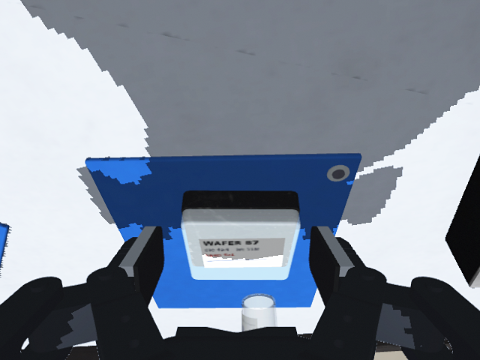

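The box lies centred between the pads, about px (240,235) in the half-size view, and the vial is clear behind it. Now I close.

```bash
python3 -m jog '[{"x":-0.1,"y":0.1,"z":0.1,"ax":0,"ay":0,"az":0},{"x":0,"y":0,"z":0,"ax":0,"ay":0,"az":0},{"x":0,"y":0,"z":0,"ax":0,"ay":0,"az":0},{"x":0,"y":0,"z":0,"ax":0,"ay":0,"az":0},{"x":0,"y":0,"z":0,"ax":0,"ay":0,"az":0},{"x":0,"y":0,"z":0,"ax":0,"ay":0,"az":0},{"x":0,"y":0,"z":0,"ax":0,"ay":0,"az":0},{"x":0,"y":0,"z":0,"ax":0,"ay":0,"az":0}]' 0 30
python3 - <<'E'
from h import *
p,R=tcp(); print(p.round(4))
# box frame from nominal: centre, axes
e=np.array([np.cos(-.28),np.sin(-.28),0]); 
C=np.array([.4966,-.2013,.012]); print("centre in tool mm",(R.inv().apply(C-p)*1000).round(1),"box z in tool",R.inv().apply([0,0,1]).round(3))
E
```

```text
time: 8.55
ee_pos: [0.5015, -0.2025, 0.0081]
ee_rot: [-1.579, 1.045, -0.289]
ft_force: [0.0, -0.1, -0.8]
gripper_width: 0.578
[ 0.5015 -0.2025  0.0081]
centre in tool mm [-5.9  2.4 -0.2] box z in tool [-0.865 -0.502 -0.004]
```

Gripped at an opening of 0.578, about 49 mm. Before carrying, I fit the arm geometry to the recorded states, which is a linear fit. That lets me check whether the place poses are reachable and clear of the microscope.

```bash
cat >> h.py <<'E'
def rows_(q):
    Z=Ro.from_euler("z",q[0]); A=Z*Ro.from_euler("y",q[1]); B=Z*Ro.from_euler("y",q[1]+q[2]-np.pi/2)
    R=B*Ro.from_euler("XYX",q[3:6]); z,a,b,r=[k.as_matrix() for k in (Z,A,B,R)]
    return np.c_[z,a[:,2],b[:,0],b[:,2],r[:,0]],R
E
python3 - <<'E'
from h import *
s=robot.state()
D=[([1.0755,.2074,1.543,0,1.3935,-.1505],[.194,.5405,.2301]),([-.68,.12,1.67,.01,1.32,-1.91],[.4678,-.2632,.2158]),([-.78,-.14,2.36,.91,.39,-2.82],[.4582,-.1956,.1193]),([-.71,0,2.24,.57,.42,-2.47],[.4747,-.2016,.0893]),([-.67,.17,2.18,.57,.35,-2.46],[.4916,-.2056,.0397]),([-.59,-.09,1.38,.01,1.84,-1.83],[.4387,-.1894,.4688]),(s["joint_positions"],s["ee_pos"])]
A=np.vstack([rows_(q)[0] for q,_ in D]); b=np.concatenate([p for _,p in D])
x,_,rk,sv=np.linalg.lstsq(A,b,rcond=None); print("ax dy h L1 L2 o L6",x.round(3),rk,sv.round(2)); print((A@x-b).reshape(-1,3).round(4).tolist()); print(s["joint_positions"].round(2))
E
```

```text
ax dy h L1 L2 o L6 [-0.004  0.085  0.286  0.464  0.503 -0.1    0.323] 7 [5.09 3.74 2.66 1.17 0.71 0.26 0.21]
[[0.0009, -0.0004, -0.0014], [0.0006, -0.0019, 0.001], [-0.0001, -0.0011, 0.0017], [-0.0003, 0.0001, 0.0002], [0.0002, 0.0011, -0.0007], [0.0002, 0.0019, -0.0003], [-0.0002, 0.0006, -0.0006]]
[-0.65  0.27  2.17  0.71  0.28 -2.58]
```

The fit is good, with about 0.32 m from wrist centre to TCP. At the current 0.52 rad place slope the wrist would end up in the microscope. Next I solve the IK for other pick and place slopes and map the obstacle heights.

```bash
cat >> h.py <<'E'
X=np.array([-.004,.085,.286,.464,.503,-.1,.323])
def ik(p,R):
    ax,dy,h,L1,L2,o,L6=X; w=np.array(p)-R.apply([1,0,0])*L6; r=np.hypot(w[0],w[1])
    q1=np.arctan2(w[1],w[0])-np.arcsin(dy/r); a=np.sqrt(r*r-dy*dy)-ax; b=w[2]-h; D=np.hypot(a,b); L=np.hypot(L2,o)
    if D>L1+L: return None,w
    q2=np.arctan2(a,b)-np.arccos((L1**2+D*D-L*L)/(2*L1*D))
    v=np.array([a-L1*np.sin(q2),b-L1*np.cos(q2)]); pit=np.arctan2(-v[1],v[0])+np.arctan2(o,L)
    # forearm vec = Ry(pit)[L2,0,o] -> (L2 c+o s, -L2 s+o c)
    pit=np.arctan2(-v[1],v[0])+np.arctan2(o,L2); q3=pit+np.pi/2-q2
    return np.r_[q1,q2,q3,wr(R,q1,pit)].round(2),w
E
python3 - <<'E'
from h import *
import warnings; warnings.filterwarnings("ignore")
s=robot.state(); print(ik(s["ee_pos"],tcp()[1]),s["joint_positions"].round(2))
Xs=np.array([-.407,.914,0]); up=np.array([.472,.455,.059]); lo=np.array([.4985,.3957,.034])
big=np.array([.4966,-.2013,.012]); sm=np.array([.4588,-.3969,.010])
for dn in (.52,.75,.87,1.0,1.1): 
  for f in (-1,1):
    for n,c in (("up",up),("lo",lo)): q,w=ik(c,ori(1.99,dn,f)); print("place",n,dn,f,q,w.round(2))
for pd in (.5,.6,.7,.8):
  for n,c,hs in (("big",big,(-.28,1.29)),("sm",sm,(.16,1.73))):
    for h in hs:
      for f in (1,-1): q,w=ik(c,ori(h,pd,f)); print("pick",n,pd,h,f,q,w.round(2))
G=np.full((16,20),0.)
for n in("scene","side"):
    c,p,d=snap(n); W=cloud(c,d).reshape(-1,3)
    i=((W[:,0]-.2)/.03); j=((W[:,1]+.2)/.03); k=(i>=0)&(i<16)&(j>=0)&(j<20)&(W[:,2]<.4)&(W[:,2]>0)
    np.maximum.at(G,(i[k].astype(int),j[k].astype(int)),W[k,2])
print("cols y from -.2 step .03; rows x from .2"); print((G*100).astype(int))
E
```

```text
(array([-0.65,  0.27,  2.17,  0.7 ,  0.28, -2.58]), array([ 0.34612401, -0.15640698,  0.28745383])) [-0.65  0.27  2.17  0.71  0.28 -2.58]
place up 0.52 -1 [ 0.19  0.73  1.57  1.04  1.38 -0.74] [0.59 0.2  0.22]
place lo 0.52 -1 [ 0.09  0.79  1.54  0.98  1.43 -0.8 ] [0.61 0.14 0.19]
place up 0.52 1 [0.19 0.73 1.57 1.04 1.38 2.4 ] [0.59 0.2  0.22]
place lo 0.52 1 [0.09 0.79 1.54 0.98 1.43 2.34] [0.61 0.14 0.19]
place up 0.75 -1 [ 0.26  0.63  1.59  0.87  1.25 -0.59] [0.57 0.24 0.28]
place lo 0.75 -1 [ 0.16  0.68  1.57  0.83  1.29 -0.67] [0.59 0.18 0.25]
place up 0.75 1 [0.26 0.63 1.59 0.87 1.25 2.55] [0.57 0.24 0.28]
place lo 0.75 1 [0.16 0.68 1.57 0.83 1.29 2.47] [0.59 0.18 0.25]
place up 0.87 -1 [ 0.31  0.59  1.59  0.76  1.19 -0.49] [0.56 0.26 0.31]
place lo 0.87 -1 [ 0.2   0.63  1.58  0.73  1.22 -0.58] [0.58 0.21 0.28]
place up 0.87 1 [0.31 0.59 1.59 0.76 1.19 2.65] [0.56 0.26 0.31]
place lo 0.87 1 [0.2  0.63 1.58 0.73 1.22 2.56] [0.58 0.21 0.28]
place up 1.0 -1 [ 0.36  0.55  1.58  0.64  1.14 -0.37] [0.54 0.3  0.33]
place lo 1.0 -1 [ 0.25  0.59  1.59  0.62  1.16 -0.48] [0.57 0.24 0.31
[... 3253 characters left out ...]
 0  0]
 [34 39 39 33 34  3  3 10 11  8  8  8  3  0  0  0  0  0  0  0]
 [34 35 28 30  3  3  3 14 14 14 15 15 15  6  0  0  0  0  0  0]
 [30 24 19  3 34 34 31 26 20 22 24 24 15  7  1  0  0  0  0  1]
 [19 17  0 29 34 34 32 31 21 22 24 25 15  4  3  2  0  0  1  1]
 [14  8 32 32 32 33 32 31  0  0  0  3  3  3  3  2  0  0  1  1]
 [ 4  6 32 39 39 32 32  3  3  3  0  3  3  0  0  0  0  0  1  1]
 [ 0  0 31 39 39 32  3  3  3  3  3  3  3  0  0  0  0  0  0  1]
 [ 0  0  0 32 32  0  0  0  0  0  0  2  2  0  0  0  0  0  0  1]
 [ 0  0  0  0  0  0  0  0  0  0  0  0  0  0  0  0  0  0  0  0]
 [16 16 15 15 15  0  0  0  0  0  0  0  0  0  0  0  0  0  0  0]
 [16 16 16 16 16  0  0  0  0  0  0  0  0  0  1  0  0  0  0  0]]
```

The IK agrees with the measured joints. The current grip places on the upper step at J≈[.19,.73,1.57,1.04,1.38,−.74], with the wrist beside the microscope and the forearm above it. So I carry on: lift, bring the tool vertical, and rise.

```bash
python3 -m jog '[{"x":-0.9,"y":-0.5,"z":0,"ax":0,"ay":0,"az":0},{"x":-1.7,"y":-1,"z":0,"ax":0,"ay":0,"az":0},{"x":-2.5,"y":-1.5,"z":0,"ax":0,"ay":0,"az":0.05},{"x":-3,"y":-1.5,"z":0,"ax":0,"ay":0,"az":0.1},{"x":-4,"y":-1.5,"z":0,"ax":0,"ay":0,"az":0.13},{"x":-4,"y":-1,"z":0,"ax":0,"ay":0,"az":0.13},{"x":-4.5,"y":0,"z":0,"ax":0,"ay":0,"az":0.1},{"x":-4.5,"y":0,"z":0,"ax":0,"ay":0,"az":0.05},{"x":-4.5,"y":0,"z":0,"ax":0,"ay":0,"az":0},{"x":-4.5,"y":0,"z":0,"ax":0,"ay":0,"az":0},{"x":-4.5,"y":0,"z":0,"ax":0,"ay":0,"az":0},{"x":-4.5,"y":0,"z":0,"ax":0,"ay":0,"az":0},{"x":-3,"y":0,"z":0,"ax":0,"ay":0,"az":0},{"x":0,"y":0,"z":0,"ax":0,"ay":0,"az":0}]'
python3 - <<'E'
from h import *
s=robot.state(); print(s["joint_positions"].round(2))
goto([.40,.36,.47],ori(-.28,np.pi/2,1))
E
```

```text
time: 10.05
ee_pos: [0.4972, -0.1986, 0.4862]
ee_rot: [1.556, 1.538, 2.843]
ft_force: [0.1, 0.7, -0.3]
gripper_width: 0.576
[-0.54  0.08  1.18 -0.01  1.92 -1.83]
shift cm [ 2.45 24.87 50.93] turn [-0.003  0.001 -0.033]
```

```bash
python3 -m jog '[{"x":0,"y":1,"z":2,"ax":0,"ay":0,"az":0},{"x":0,"y":1.9,"z":3.9,"ax":0,"ay":0,"az":0},{"x":0,"y":1.9,"z":3.9,"ax":0,"ay":0,"az":0},{"x":0,"y":1.9,"z":3.9,"ax":0,"ay":0,"az":0},{"x":0,"y":1.9,"z":3.9,"ax":0,"ay":0,"az":0},{"x":0,"y":1.9,"z":3.9,"ax":0,"ay":0,"az":0},{"x":0,"y":1.9,"z":3.9,"ax":0,"ay":0,"az":0},{"x":0,"y":1.9,"z":3.9,"ax":0,"ay":0,"az":0},{"x":0,"y":1.9,"z":3.9,"ax":0,"ay":0,"az":0},{"x":0,"y":1.9,"z":3.9,"ax":0,"ay":0,"az":0},{"x":0,"y":1.9,"z":3.9,"ax":0,"ay":0,"az":0},{"x":0,"y":1.9,"z":3.9,"ax":0,"ay":0,"az":0},{"x":0,"y":1.9,"z":3.9,"ax":0,"ay":0,"az":0},{"x":0,"y":1.9,"z":3,"ax":0,"ay":0,"az":0},{"x":0,"y":0,"z":0,"ax":0,"ay":0,"az":0}]'
python3 - <<'E'
from h import *
s=robot.state(); print(s["joint_positions"].round(2)); p0,R0=tcp()
p=[.47,.45,.25]
V=ori(1.99,np.pi/2,-1); goto(p,V)
R=ori(1.99,.52,-1); print("tilt from V",(V.inv()*R).as_rotvec().round(3)); goto(p,R); print(ik(p,R)[0], ik(p,V)[0])
# place target: box centre in tool (-5.9,2.4,-.2)mm at pick; rotate check
print("box z world at place",R.apply([-.865,-.502,-.004]).round(3),"want",-np.cos(1.99),-np.sin(1.99))
E
```

```text
time: 11.55
ee_pos: [0.389, 0.3906, 0.4714]
ee_rot: [1.759, 1.509, 3.04]
ft_force: [0.3, -1.1, -0.1]
gripper_width: 0.574
[ 0.61  0.11  1.17  0.04  1.91 -0.66]
shift cm [21.63 -7.39  8.26] turn [ 0.862 -0.037 -0.052]
tilt from V [ 0.    -0.     1.051]
shift cm [21.63 -7.39  8.26] turn [ 0.756 -0.483  0.931]
[ 0.18  0.43  1.56  1.    1.55 -0.48] [0.63 0.35 1.32 0.   1.47 0.21]
box z world at place [ 0.403 -0.915 -0.006] want 0.4070332066592655 -0.9134133613412252
```

```bash
python3 -m jog '[{"x":0,"y":-0.5,"z":0.5,"ax":0.13,"ay":0,"az":0},{"x":0,"y":-1,"z":1,"ax":0.13,"ay":0,"az":0},{"x":0,"y":-1,"z":0.5,"ax":0.13,"ay":0,"az":0},{"x":0,"y":-1,"z":0.5,"ax":0.13,"ay":0,"az":0},{"x":0,"y":-1,"z":0,"ax":0.13,"ay":0,"az":0},{"x":0,"y":0,"z":0,"ax":0.13,"ay":0,"az":0},{"x":0,"y":0,"z":0,"ax":0.08,"ay":0,"az":0.05},{"x":0,"y":0,"z":0,"ax":0,"ay":0,"az":0.13},{"x":0,"y":0,"z":0,"ax":0,"ay":0,"az":0.13},{"x":0,"y":0,"z":0,"ax":0,"ay":0,"az":0.13},{"x":0,"y":0,"z":0,"ax":0,"ay":0,"az":0.13},{"x":0,"y":0,"z":0,"ax":0,"ay":0,"az":0.13},{"x":0,"y":0,"z":0,"ax":0,"ay":0,"az":0.13},{"x":0,"y":0,"z":0,"ax":0,"ay":0,"az":0.13},{"x":0,"y":0,"z":0,"ax":0,"ay":0,"az":0.05},{"x":0,"y":0,"z":0,"ax":0,"ay":0,"az":0}]'
python3 - <<'E'
from h import *
s=robot.state(); print(s["joint_positions"].round(2)); p0,R0=tcp()
R=ori(1.99,.52,-1); goto([.472,.455,.15],R); print("box z",R0.apply([-.865,-.502,-.004]).round(3))
E
```

```text
time: 13.15
ee_pos: [0.4381, 0.3773, 0.4452]
ee_rot: [1.673, 0.497, 1.99]
ft_force: [-0.0, -0.5, -0.3]
gripper_width: 0.573
[ 0.07  0.15  1.51  1.03  1.83 -0.15]
shift cm [ 19.1  -22.46   8.59] turn [-0.102 -0.001 -0.023]
box z [ 0.356 -0.934 -0.026]
```

```bash
python3 -m jog '[{"x":2,"y":-2,"z":1.5,"ax":-0.05,"ay":0,"az":-0.02},{"x":2.5,"y":-3,"z":1.5,"ax":-0.05,"ay":0,"az":0},{"x":2.5,"y":-3.5,"z":1.5,"ax":0,"ay":0,"az":0},{"x":2.5,"y":-3.5,"z":1.5,"ax":0,"ay":0,"az":0},{"x":2.5,"y":-3,"z":1.5,"ax":0,"ay":0,"az":0},{"x":0,"y":0,"z":0,"ax":0,"ay":0,"az":0},{"x":0,"y":0,"z":0,"ax":0,"ay":0,"az":0}]'
python3 - <<'E'
from h import *
import warnings; warnings.filterwarnings("ignore")
s=robot.state(); print(s["joint_positions"].round(2)); p0,R0=tcp()
R=ori(1.99,.52,-1); goto([.472,.455,.11],R)
c,p,d=snap("wrist","w4"); W=cloud(c,d)
ye=(np.minimum(p[...,1],p[...,2]).astype(int)-p[...,0]>50)
for z in(.012,.034):
    m=ye&(abs(W[...,2]-z)<.006); print(z,m.sum(),cv2.minAreaRect((W[m][:,:2]*1000).astype(np.float32)))
print(np.nanmedian(W[ye],0))
cv2.imwrite("pics/w4s.png",cv2.resize(p,(480,360)))
E
```

```text
time: 13.85
ee_pos: [0.4956, 0.4328, 0.2483]
ee_rot: [1.561, 0.532, 1.985]
ft_force: [-0.2, 1.0, 0.3]
gripper_width: 0.576
[ 0.16  0.46  1.51  0.99  1.57 -0.48]
shift cm [  9.58 -10.39  -1.37] turn [0.008 0.004 0.012]
0.012 1 ((298.97442626953125, 956.2241821289062), (0.0, 0.0), 0.0)
0.034 730 ((466.96881103515625, 469.404296875), (84.59197998046875, 27.88106346130371), 24.387022018432617)
[0.46109672 0.47754142 0.03473042]
```

View pics/w4s.png

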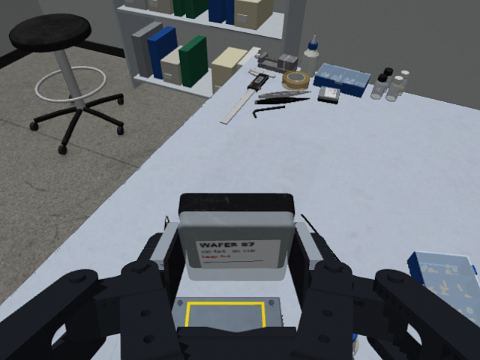

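The box is held upright at about px (238,240), its label towards the camera, with the upper outline visible below it. I check its tilt from depth and compute the place target.

```bash
cat >> h.py <<'E'
def facefit(W,box):
    l,t,r,b=box; S=W[t:b,l:r].reshape(-1,3); S=S[np.isfinite(S[:,2])]; c=np.median(S,0)
    for _ in range(4):
        n=np.linalg.svd(S-S.mean(0),full_matrices=False)[2][2]; e=abs((S-S.mean(0))@n); S=S[e<max(.0012,np.percentile(e,90)*.9)]
    n*=-np.sign(n@[-.41,.91,0]); return S.mean(0).round(4),n.round(4),len(S)
def place(C,head,dn,cin): 
    R=ori(head,dn,-1); p=np.array(C)-R.apply(cin); goto(p,R); return p,R
E
python3 - <<'E'
from h import *
c,p,d=snap("wrist"); W=cloud(c,d)
ctr,n,k=facefit(W,(265,315,375,350)); _,R=tcp()
print("label pt",ctr,"normal",n,k,"tilt deg",np.degrees(np.arcsin(n[2])).round(1),"normal in tool",R.inv().apply(n).round(3),"pt in tool",(R.inv().apply(ctr-tcp()[0])*1000).round(1))
print([(m["conf"],m["extent"]) for m in finder.masks_of("wrist","big_box")])
t,R=place([.472,.4565,.065],1.996,.526,[-.0059,.0024,-.0002]); print(t, ik(t,R)[0])
E
```

```text
label pt [0.5004 0.4218 0.2582] normal [ 0.4035 -0.9149  0.0077] 3823 tilt deg 0.4 normal in tool [-0.865 -0.501 -0.004] pt in tool [-14.8   2.    0.2]
[(0.8, [236.2, 257.3, 393.6, 375.1])]
shift cm [ 12.71 -14.54  -1.43] turn [0.007 0.011 0.007]
[0.47057446 0.46013291 0.05996217] [ 0.2   0.73  1.57  1.03  1.38 -0.74]
```

```bash
python3 -m jog '[{"x":1.9,"y":-2,"z":-0.4,"ax":0.007,"ay":0.01,"az":0.007},{"x":2,"y":-2.3,"z":-0.4,"ax":0,"ay":0,"az":0},{"x":2,"y":-2.3,"z":-0.4,"ax":0,"ay":0,"az":0},{"x":2,"y":-2.3,"z":-0.2,"ax":0,"ay":0,"az":0},{"x":2,"y":-2.1,"z":0,"ax":0,"ay":0,"az":0},{"x":1.5,"y":-1.5,"z":0,"ax":0,"ay":0,"az":0},{"x":0,"y":0,"z":0,"ax":0,"ay":0,"az":0},{"x":0,"y":0,"z":0,"ax":0,"ay":0,"az":0}]'
python3 - <<'E'
from h import *
t,R=place([.472,.4565,.061],1.996,.526,[-.0059,.0024,-.0002])
E
```

```text
time: 14.8
ee_pos: [0.4841, 0.4614, 0.1048]
ee_rot: [1.515, 0.534, 1.963]
ft_force: [0.4, 0.0, -0.2]
gripper_width: 0.578
shift cm [ 2.83 -3.92 -1.52] turn [0.039 0.028 0.008]
```

```bash
python3 -m jog '[{"x":0.6,"y":-0.8,"z":-0.7,"ax":0.03,"ay":0.02,"az":0.005},{"x":0.6,"y":-0.8,"z":-0.5,"ax":0.01,"ay":0.01,"az":0},{"x":0.5,"y":-0.6,"z":-0.2,"ax":0,"ay":0,"az":0},{"x":0.3,"y":-0.5,"z":0,"ax":0,"ay":0,"az":0},{"x":0,"y":0,"z":0,"ax":0,"ay":0,"az":0},{"x":0,"y":0,"z":0,"ax":0,"ay":0,"az":0}]'
python3 - <<'E'
from h import *
t,R=place([.472,.4565,.061],1.996,.526,[-.0059,.0024,-.0002])
E
```

```text
time: 15.4
ee_pos: [0.4734, 0.4588, 0.0744]
ee_rot: [1.566, 0.531, 1.994]
ft_force: [1.7, 0.9, 0.1]
gripper_width: 0.572
shift cm [ 1.14 -1.47 -0.21] turn [0.004 0.002 0.005]
```

```bash
python3 -m jog '[{"x":0.35,"y":-0.45,"z":-0.2,"ax":0.004,"ay":0.002,"az":0.005},{"x":0.3,"y":-0.4,"z":0,"ax":0,"ay":0,"az":0},{"x":0.2,"y":-0.3,"z":0,"ax":0,"ay":0,"az":0},{"x":0.1,"y":-0.1,"z":0,"ax":0,"ay":0,"az":0},{"x":0,"y":0,"z":0,"ax":0,"ay":0,"az":0},{"x":0,"y":0,"z":0,"ax":0,"ay":0,"az":0}]'
python3 - <<'E'
from h import *
t,R=place([.472,.4565,.059],1.996,.526,[-.0059,.0024,-.0002])
print(tcp()[0]-t)
E
```

```text
time: 16.0
ee_pos: [0.4707, 0.46, 0.0574]
ee_rot: [1.571, 0.525, 1.996]
ft_force: [-0.9, -0.7, 0.1]
gripper_width: 0.574
shift cm [ 0.19 -0.29 -0.01] turn [-0.    -0.    -0.001]
[ 0.00015913 -0.00015236  0.00347858]
```

```bash
python3 -m jog '[{"x":0.08,"y":-0.13,"z":0,"ax":0,"ay":0,"az":0},{"x":0.06,"y":-0.1,"z":0,"ax":0,"ay":0,"az":0},{"x":0,"y":0,"z":0,"ax":0,"ay":0,"az":0},{"x":0,"y":0,"z":0,"ax":0,"ay":0,"az":0}]'
python3 - <<'E'
from h import *
t,R=place([.472,.4565,.059],1.996,.526,[-.0059,.0024,-.0002]); print(robot.state()["ft_force"].round(2))
E
```

```text
time: 16.4
ee_pos: [0.4713, 0.4603, 0.056]
ee_rot: [1.569, 0.524, 1.995]
ft_force: [0.0, -0.2, 0.4]
gripper_width: 0.574
shift cm [ 0.11 -0.17 -0.07] turn [ 0.001  0.001 -0.002]
[ 0.02 -0.23  0.41]
```

```bash
python3 -m jog '[{"x":0.08,"y":-0.13,"z":0,"ax":0,"ay":0,"az":0},{"x":0.04,"y":-0.07,"z":0,"ax":0,"ay":0,"az":0},{"x":0,"y":0,"z":0,"ax":0,"ay":0,"az":0},{"x":0,"y":0,"z":0,"ax":0,"ay":0,"az":0}]'
python3 - <<'E'
from h import *
t,R=place([.472,.4565,.059],1.996,.526,[-.0059,.0024,-.0002]); print(robot.state()["ft_force"].round(2))
E
```

```text
time: 16.8
ee_pos: [0.4714, 0.4607, 0.056]
ee_rot: [1.568, 0.52, 1.996]
ft_force: [-0.0, -1.3, 1.9]
gripper_width: 0.578
shift cm [ 0.09 -0.19 -0.09] turn [ 0.003  0.    -0.006]
[-0.02 -1.3   1.93]
```

Contact: z stalled and the vertical force is up 1.9 N. I release with a small opening.

```bash
python3 -m jog '[{"x":0,"y":0,"z":0,"ax":0,"ay":0,"az":0},{"x":0,"y":0,"z":0,"ax":0,"ay":0,"az":0},{"x":0,"y":0,"z":0,"ax":0,"ay":0,"az":0},{"x":0,"y":0,"z":0,"ax":0,"ay":0,"az":0}]' 74
python3 - <<'E'
from h import *
c,p,d=snap("wrist"); W=cloud(c,d)
ctr,n,k=facefit(W,(265,315,375,350)); P,R=tcp()
print(ctr,n,k,(R.inv().apply(ctr-P)*1000).round(1),robot.state()["ft_force"].round(2))
E
```

```text
time: 17.2
ee_pos: [0.4713, 0.4605, 0.0545]
ee_rot: [1.569, 0.522, 1.996]
ft_force: [0.3, 1.0, -0.1]
gripper_width: 0.741
[0.4767 0.4496 0.0649] [ 4.074e-01 -9.133e-01 -2.000e-04] 3833 [-15.8   3.    0.4] [ 0.15 -0.37 -0.1 ]
```

Released and standing vertical, with a horizontal label normal at heading −66°. I back out along the tool, rise and bring the tool vertical.

```bash
python3 -m jog '[{"x":-1,"y":0,"z":0,"ax":0,"ay":0,"az":0},{"x":-2,"y":0,"z":0,"ax":0,"ay":0,"az":0},{"x":-3,"y":0,"z":0,"ax":0,"ay":0,"az":0},{"x":-3,"y":1,"z":0,"ax":0,"ay":0,"az":0},{"x":-2.5,"y":3,"z":0,"ax":0,"ay":0,"az":0},{"x":-2.5,"y":4,"z":0,"ax":0,"ay":0,"az":0},{"x":-2.5,"y":4,"z":0,"ax":0,"ay":0,"az":0},{"x":-2.5,"y":4,"z":0,"ax":0,"ay":0,"az":0},{"x":-2.5,"y":4,"z":0,"ax":0,"ay":0,"az":-0.05},{"x":-2.5,"y":4,"z":0,"ax":0,"ay":0,"az":-0.13},{"x":-2.5,"y":2,"z":0,"ax":0,"ay":0,"az":-0.14},{"x":-2.5,"y":1,"z":0,"ax":0,"ay":0,"az":-0.14},{"x":-2,"y":0,"z":0,"ax":0,"ay":0,"az":-0.14},{"x":-1,"y":0,"z":0,"ax":0,"ay":0,"az":-0.14},{"x":0,"y":0,"z":0,"ax":0,"ay":0,"az":-0.14},{"x":0,"y":0,"z":0,"ax":0,"ay":0,"az":-0.14},{"x":0,"y":0,"z":0,"ax":0,"ay":0,"az":-0.05},{"x":0,"y":0,"z":0,"ax":0,"ay":0,"az":0}]' 80
python3 - <<'E'
from h import *
s=robot.state(); print(s["joint_positions"].round(2)); p0,R0=tcp(); print("tool x",R0.apply([1,0,0]).round(2))
C=np.array([.4588,-.3969]); h=.16
for dn in (.7,.8,.9,1.0):
    p,R=pick(C,h,dn,.010,.003,.1,.002); p2,_=pick(C,h,dn,.010,.003,0,.002); print(dn,ik(p,R)[0],ik(p2,R)[0])
V=ori(h,1.57,1); vp=[.42,-.36,.25]; goto([.42,-.36,.48],R0); print(ik(vp,V)[0]); goto(vp,V)
c,p,d=snap("scene","scene2")
E
```

```text
time: 19.05
ee_pos: [0.5285, 0.3243, 0.5038]
ee_rot: [-1.307, 1.495, -0.921]
ft_force: [-0.4, 0.6, -0.2]
gripper_width: 0.8
[ 0.45  0.25  0.95 -0.08  1.93  0.03]
tool x [ 0.05 -0.06 -1.  ]
0.7 [-1.44  0.41  1.95  1.02  1.11  2.47] [-1.28  0.58  1.9   1.17  0.97  2.41]
0.8 [-1.38  0.36  1.94  0.93  1.06  2.6 ] [-1.23  0.53  1.89  1.07  0.9   2.54]
0.9 [-1.31  0.31  1.92  0.82  1.01  2.75] [-1.19  0.5   1.87  0.94  0.85  2.69]
1.0 [-1.24  0.29  1.88  0.69  0.99  2.91] [-1.14  0.48  1.85  0.79  0.82  2.86]
shift cm [  6.01 -59.   -35.9 ] turn [0. 0. 0.]
[-0.86  0.15  1.57  0.    1.42 -2.59]
shift cm [ 28.95 -57.31 -36.36] turn [-1.344 -0.033  0.075]
```

The small box needs a pick with the opposite tool flip, at J6 about −0.6, because J6 would wind past its limit otherwise. After that comes a pure J6 half turn. Transit back first.

```bash
python3 -m jog '[{"x":0,"y":-2,"z":-1.2,"ax":0,"ay":0,"az":0},{"x":0,"y":-3.9,"z":-2.4,"ax":0,"ay":0,"az":0},{"x":0,"y":-3.9,"z":-2.4,"ax":0,"ay":0,"az":0},{"x":0,"y":-3.9,"z":-2.4,"ax":0,"ay":0,"az":0},{"x":0,"y":-3.9,"z":-2.4,"ax":0,"ay":0,"az":0},{"x":0,"y":-3.9,"z":-2.4,"ax":0,"ay":0,"az":0},{"x":0,"y":-3.9,"z":-2.4,"ax":0,"ay":0,"az":0},{"x":0,"y":-3.9,"z":-2.4,"ax":0,"ay":0,"az":0},{"x":0,"y":-3.9,"z":-2.4,"ax":0,"ay":0,"az":0},{"x":0,"y":-3.9,"z":-2.4,"ax":0,"ay":0,"az":0},{"x":0,"y":-3.9,"z":-2.4,"ax":0,"ay":0,"az":0},{"x":0,"y":-3.9,"z":-2.4,"ax":0,"ay":0,"az":0},{"x":0,"y":-3.9,"z":-2.4,"ax":0,"ay":0,"az":0},{"x":0,"y":-3.9,"z":-2.4,"ax":0,"ay":0,"az":0},{"x":0,"y":-3.9,"z":-2.4,"ax":0,"ay":0,"az":0},{"x":0,"y":-2,"z":-1.2,"ax":0,"ay":0,"az":0},{"x":0,"y":0,"z":0,"ax":0,"ay":0,"az":0}]' 80
python3 - <<'E'
from h import *
s=robot.state(); print(s["joint_positions"].round(2)); p0,R0=tcp(); print("tool x",R0.apply([1,0,0]).round(2))
V=ori(.16,1.57,-1); vp=[.41,-.40,.23]; goto(vp,V); print(ik(vp,V)[0], V.inv().apply(np.array(vp)-p0).round(3))
E
```

```text
time: 20.8
ee_pos: [0.3824, -0.3967, 0.5316]
ee_rot: [-1.201, 1.512, -0.865]
ft_force: [0.2, 0.4, 0.7]
gripper_width: 0.801
[-0.96  0.06  1.1   0.01  1.92 -1.3 ]
tool x [ 0.04 -0.04 -1.  ]
shift cm [30.23  0.44  1.85] turn [1.746 0.063 0.022]
[-0.92  0.2   1.55  0.    1.39  0.49] [0.302 0.026 0.008]
```

```bash
python3 -m jog '[{"x":2,"y":0,"z":0,"ax":0.14,"ay":0.005,"az":0.002},{"x":2.5,"y":0,"z":0,"ax":0.14,"ay":0.005,"az":0.002},{"x":2.5,"y":0,"z":0,"ax":0.14,"ay":0.005,"az":0.002},{"x":2.5,"y":0,"z":0,"ax":0.14,"ay":0.005,"az":0.002},{"x":2.5,"y":0,"z":0,"ax":0.14,"ay":0.005,"az":0.002},{"x":2.5,"y":0,"z":0,"ax":0.14,"ay":0.005,"az":0.002},{"x":2.5,"y":0,"z":0,"ax":0.14,"ay":0.005,"az":0.002},{"x":2.5,"y":0,"z":0,"ax":0.14,"ay":0.005,"az":0.002},{"x":2.5,"y":0,"z":0,"ax":0.14,"ay":0.005,"az":0.002},{"x":2.5,"y":0,"z":0,"ax":0.14,"ay":0.005,"az":0.002},{"x":2.5,"y":0,"z":0,"ax":0.14,"ay":0.005,"az":0.002},{"x":2.5,"y":0,"z":0,"ax":0.14,"ay":0,"az":0},{"x":0,"y":0,"z":0,"ax":0.05,"ay":0,"az":0},{"x":0,"y":0,"z":0,"ax":0,"ay":0,"az":0},{"x":0,"y":0,"z":0,"ax":0,"ay":0,"az":0}]' 74
python3 - <<'E'
from h import *
s=robot.state(); print(s["joint_positions"].round(2)); p0,R0=tcp()
c,p,d=snap("wrist","w5"); W=cloud(c,d)
ms=finder.masks_of("wrist","small_box"); print([(round(m["conf"],2),m["extent"]) for m in ms])
u,v=proj(c,[.4588,-.3969,.017])[0]; print(u,v)
if 0<u<640 and 0<v<480: print(boxfit(W,(int(u),int(v)),.017,90))
V=ori(.16,.8,-1); goto([.42,-.4,.2],V)
E
```

```text
time: 22.3
ee_pos: [0.3772, -0.3983, 0.2302]
ee_rot: [2.065, 1.554, 0.571]
ft_force: [0.0, -0.3, 0.1]
gripper_width: 0.74
[-0.98  0.15  1.61  0.02  1.38  0.51]
[(0.73, [295.9, 72.6, 353.3, 134.3]), (0.65, [247.7, 233.0, 310.3, 290.4]), (0.6, [479.9, 100.1, 554.8, 172.4])]
323.8303734269844 104.46273246063109
(np.int64(2844), array([ 0.4592, -0.3971,  0.0172]), ((458.83624267578125, -397.06292724609375), (41.82695770263672, 42.32550811767578), 8.858000755310059))
shift cm [3.16 4.17 0.45] turn [-0.081  0.027  0.755]
```

```bash
sed -i 's/def pick(C,yaw,dn,Ez,hoff,back,s):/def pick(C,yaw,dn,Ez,hoff,back,s,f=1):/; s/R=ori(yaw,dn,1); d=R/R=ori(yaw,dn,f); d=R/' h.py
python3 -m jog '[{"x":0,"y":0.5,"z":0,"ax":-0.016,"ay":0.005,"az":0.13},{"x":0,"y":0.5,"z":0,"ax":-0.016,"ay":0.005,"az":0.13},{"x":0,"y":0.5,"z":0,"ax":-0.016,"ay":0.005,"az":0.13},{"x":0,"y":0.5,"z":0,"ax":-0.016,"ay":0.005,"az":0.13},{"x":0,"y":0,"z":0,"ax":-0.016,"ay":0.005,"az":0.13},{"x":0,"y":0,"z":0,"ax":0,"ay":0,"az":0.1},{"x":0,"y":0,"z":0,"ax":0,"ay":0,"az":0},{"x":0,"y":0,"z":0,"ax":0,"ay":0,"az":0}]' 74
python3 - <<'E'
from h import *
s=robot.state(); print(s["joint_positions"].round(2)); p0,R0=tcp()
for b in(.08,0):
    p,R=pick((.4588,-.397),.157,.8,.0122,.007,b,.002,-1); print(p.round(4)); goto(p,R)
print((R.inv().apply(p-p0)*100).round(2))
E
```

```text
time: 23.2
ee_pos: [0.4007, -0.4023, 0.2468]
ee_rot: [1.537, 0.772, 0.142]
ft_force: [-0.1, -0.4, 0.5]
gripper_width: 0.74
[-1.37  0.07  1.88  0.84  1.27 -0.27]
[ 0.412  -0.4044  0.0682]
shift cm [ 13.25 -12.04  -0.04] turn [ 0.024  0.011 -0.027]
[ 0.4671 -0.3957  0.0108]
shift cm [ 21.24 -12.25  -0.13] turn [ 0.024  0.011 -0.027]
[ 21.57 -11.66   0.39]
```

```bash
python3 -m jog '[{"x":2.5,"y":-2,"z":0,"ax":0.02,"ay":0.01,"az":-0.027},{"x":3,"y":-2.5,"z":0,"ax":0,"ay":0,"az":0},{"x":3,"y":-2.5,"z":0,"ax":0,"ay":0,"az":0},{"x":3,"y":-2.5,"z":0,"ax":0,"ay":0,"az":0},{"x":2.5,"y":-2,"z":0,"ax":0,"ay":0,"az":0},{"x":0,"y":0,"z":0,"ax":0,"ay":0,"az":0},{"x":0,"y":0,"z":0,"ax":0,"ay":0,"az":0}]' 74
python3 - <<'E'
from h import *
s=robot.state(); print(s["joint_positions"].round(2))
p,R=pick((.4588,-.397),.157,.8,.0122,.007,0,.002,-1); goto(p,R)
E
```

```text
time: 23.9
ee_pos: [0.4251, -0.4109, 0.0728]
ee_rot: [1.525, 0.808, 0.139]
ft_force: [-0.2, -0.0, 0.2]
gripper_width: 0.736
[-1.31  0.38  1.92  0.96  0.99 -0.54]
shift cm [ 7.5  -1.08 -0.98] turn [0.033 0.013 0.008]
```

```bash
python3 -m jog '[{"x":0.8,"y":-0.6,"z":-0.5,"ax":0.03,"ay":0.013,"az":0.005},{"x":1.1,"y":-0.5,"z":-0.4,"ax":0,"ay":0,"az":0},{"x":1.1,"y":0,"z":0,"ax":0,"ay":0,"az":0},{"x":1,"y":0,"z":0,"ax":0,"ay":0,"az":0},{"x":0.5,"y":0,"z":0,"ax":0,"ay":0,"az":0},{"x":0,"y":0,"z":0,"ax":0,"ay":0,"az":0},{"x":0,"y":0,"z":0,"ax":0,"ay":0,"az":0}]' 74
python3 - <<'E'
from h import *
p,R=pick((.4588,-.397),.157,.8,.0122,.007,0,.002,-1); goto(p,R)
c,p,d=snap("wrist"); cv2.imwrite("pics/w6s.png",cv2.resize(p,(480,360)))
E
```

```text
time: 24.6
ee_pos: [0.4512, -0.4021, 0.0366]
ee_rot: [1.553, 0.801, 0.148]
ft_force: [-0.3, 0.4, -0.9]
gripper_width: 0.739
shift cm [ 3.01 -0.59 -0.42] turn [0.011 0.007 0.001]
```

View pics/w6s.png

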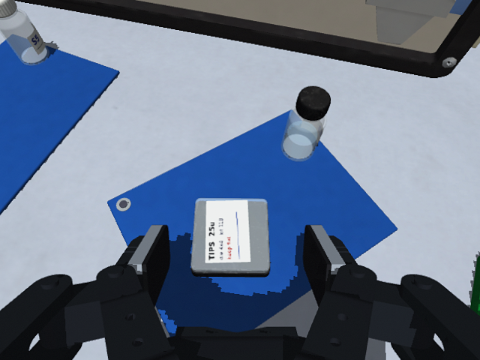

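The black-and-clear small box sits between the pads at about px (231,237), on the blue mat with the black-cap vial. Its label is white, so it isn't a look-alike, and the vial at (305,125) is clear.

```bash
python3 -m jog '[{"x":0.8,"y":-0.4,"z":-0.3,"ax":0.01,"ay":0.007,"az":0},{"x":0.8,"y":-0.2,"z":-0.15,"ax":0,"ay":0,"az":0},{"x":0.6,"y":0,"z":0,"ax":0,"ay":0,"az":0},{"x":0.3,"y":0,"z":0,"ax":0,"ay":0,"az":0},{"x":0,"y":0,"z":0,"ax":0,"ay":0,"az":0},{"x":0,"y":0,"z":0,"ax":0,"ay":0,"az":0}]' 74
python3 - <<'E'
from h import *
p,R=pick((.4588,-.397),.157,.8,.0122,.007,0,.002,-1); goto(p,R)
E
```

```text
time: 25.25
ee_pos: [0.4641, -0.3956, 0.0124]
ee_rot: [1.571, 0.801, 0.158]
ft_force: [0.1, -0.1, 0.2]
gripper_width: 0.742
shift cm [0.33 0.09 0.06] turn [-0.    -0.     0.001]
```

```bash
python3 -m jog '[{"x":0.2,"y":0.1,"z":0.05,"ax":0,"ay":0,"az":0},{"x":0.1,"y":0,"z":0,"ax":0,"ay":0,"az":0},{"x":0,"y":0,"z":0,"ax":0,"ay":0,"az":0},{"x":0,"y":0,"z":0,"ax":0,"ay":0,"az":0}]' 74
python3 -m jog '[{"x":0,"y":0,"z":0,"ax":0,"ay":0,"az":0},{"x":0,"y":0,"z":0,"ax":0,"ay":0,"az":0},{"x":0,"y":0,"z":0,"ax":0,"ay":0,"az":0},{"x":0,"y":0,"z":0,"ax":0,"ay":0,"az":0},{"x":0,"y":0,"z":0,"ax":0,"ay":0,"az":0},{"x":0,"y":0,"z":0,"ax":0,"ay":0,"az":0},{"x":0,"y":0,"z":0,"ax":0,"ay":0,"az":0}]' 0 30
python3 - <<'E'
from h import *
p,R=tcp(); C=np.array([.4588,-.397,.010]); c0,n0=(R.inv().apply(C-p)*1000).round(1),R.inv().apply([0,0,1]).round(3)
print("centre in tool",c0,"z",n0,"dn",np.arcsin(-R.apply([1,0,0])[2]),robot.state()["joint_positions"].round(2))
# via poses: after half turn about tool x, rotated about world z
for a,P in ((0,(.40,-.40,.47)),(.6,(.46,-.15,.5)),(1.2,(.43,.13,.5)),(1.84,(.44,.33,.45))):
    print(a,ik(P,ori(.157+a,.77,1))[0],ik(P,ori(.157+a,.77,-1))[0])
E
```

```text
time: 25.65
ee_pos: [0.4673, -0.3963, 0.0115]
ee_rot: [1.57, 0.801, 0.156]
ft_force: [-0.2, -0.5, 0.6]
gripper_width: 0.739
time: 26.35
ee_pos: [0.4672, -0.3967, 0.0118]
ee_rot: [1.569, 0.801, 0.155]
ft_force: [0.3, 0.1, 0.3]
gripper_width: 0.503
centre in tool [-4.5 -7.2 -1. ] z [-0.718  0.696  0.002] dn 0.8006457848339376 [-1.22  0.53  1.89  1.07  0.89 -0.59]
0 [-1.38 -0.1   1.58  0.8   1.61 -3.05] [-1.38 -0.1   1.58  0.8   1.61  0.09]
0.6 [-1.02 -0.2   1.61  0.81  1.83  3.12] [-1.02 -0.2   1.61  0.81  1.83 -0.02]
1.2 [-0.47 -0.27  1.66  0.82  1.88  3.1 ] [-0.47 -0.27  1.66  0.82  1.88 -0.04]
1.84 [0.06 0.08 1.43 0.78 1.87 2.92] [ 0.06  0.08  1.43  0.78  1.87 -0.22]
```

Gripped at 0.503, about 43 mm. Lift, tool vertical, rise.

```bash
python3 -m jog '[{"x":-0.7,"y":0.7,"z":0,"ax":0,"ay":0,"az":0},{"x":-1.5,"y":1.5,"z":0,"ax":0,"ay":0,"az":0},{"x":-2.2,"y":2.2,"z":0,"ax":0,"ay":0,"az":-0.05},{"x":-3,"y":2.5,"z":0,"ax":0,"ay":0,"az":-0.12},{"x":-3.5,"y":2,"z":0,"ax":0,"ay":0,"az":-0.13},{"x":-4,"y":1.5,"z":0,"ax":0,"ay":0,"az":-0.13},{"x":-4.5,"y":1,"z":0,"ax":0,"ay":0,"az":-0.13},{"x":-4.5,"y":0,"z":0,"ax":0,"ay":0,"az":-0.13},{"x":-4.5,"y":0,"z":0,"ax":0,"ay":0,"az":-0.08},{"x":-4.5,"y":0,"z":0,"ax":0,"ay":0,"az":0},{"x":-4.5,"y":0,"z":0,"ax":0,"ay":0,"az":0},{"x":-4.5,"y":0,"z":0,"ax":0,"ay":0,"az":0},{"x":-4.5,"y":0,"z":0,"ax":0,"ay":0,"az":0},{"x":-2.5,"y":0,"z":0,"ax":0,"ay":0,"az":0},{"x":0,"y":0,"z":0,"ax":0,"ay":0,"az":0}]'
python3 - <<'E'
from h import *
s=robot.state(); print(s["joint_positions"].round(2)); p0,R0=tcp()
V=ori(.16,np.pi/2,-1); goto([.46,.32,.48],V)
R=ori(1.996,.77,1); Rm=ori(1.996,.77,-1)
for z in (.05,.1,.15,.2,.25): print(z,ik([.49,.40,z],R)[0],ik([.49,.40,z],Rm)[0][3:])
E
```

```text
time: 27.85
ee_pos: [0.4359, -0.394, 0.5566]
ee_rot: [-1.428, 1.566, -2.855]
ft_force: [-0.5, 0.2, 0.2]
gripper_width: 0.501
[-0.88  0.21  0.89 -0.01  2.05  0.54]
shift cm [  7.55  12.67 -70.32] turn [-0.016  0.001  0.005]
0.05 [0.17 0.63 1.59 0.81 1.29 2.5 ] [ 0.81  1.29 -0.64]
0.1 [0.17 0.55 1.59 0.79 1.34 2.56] [ 0.79  1.34 -0.58]
0.15 [0.17 0.48 1.57 0.78 1.4  2.62] [ 0.78  1.4  -0.52]
0.2 [0.17 0.42 1.55 0.77 1.47 2.69] [ 0.77  1.47 -0.45]
0.25 [0.17 0.36 1.51 0.77 1.53 2.75] [ 0.77  1.53 -0.39]
```

```bash
python3 -m jog '[{"x":0,"y":0.4,"z":-2.2,"ax":0,"ay":0,"az":0},{"x":0.5,"y":0.8,"z":-4.5,"ax":0,"ay":0,"az":0},{"x":0.5,"y":0.8,"z":-4.5,"ax":0,"ay":0,"az":0},{"x":0.5,"y":0.8,"z":-4.5,"ax":0,"ay":0,"az":0},{"x":0.5,"y":0.8,"z":-4.5,"ax":0,"ay":0,"az":0},{"x":0,"y":0.8,"z":-4.5,"ax":0,"ay":0,"az":0},{"x":0,"y":0.8,"z":-4.5,"ax":0,"ay":0,"az":0},{"x":0,"y":0.8,"z":-4.5,"ax":0,"ay":0,"az":0},{"x":0,"y":0.8,"z":-4.5,"ax":0,"ay":0,"az":0},{"x":0,"y":0.8,"z":-4.5,"ax":0,"ay":0,"az":0},{"x":0,"y":0.8,"z":-4.5,"ax":0,"ay":0,"az":0},{"x":0,"y":0.8,"z":-4.5,"ax":0,"ay":0,"az":0},{"x":0,"y":0.8,"z":-4.5,"ax":0,"ay":0,"az":0},{"x":0,"y":0.8,"z":-4.5,"ax":0,"ay":0,"az":0},{"x":0,"y":0.8,"z":-4.5,"ax":0,"ay":0,"az":0},{"x":0,"y":0.8,"z":-3.5,"ax":0,"ay":0,"az":0},{"x":0,"y":0,"z":0,"ax":0,"ay":0,"az":0}]'
python3 - <<'E'
from h import *
s=robot.state(); print(s["joint_positions"].round(2)); p0,R0=tcp()
goto([.49,.36,.40],ori(1.996,np.pi/2,-1)); goto([.49,.36,.40],ori(1.996,.77,-1))
E
```

```text
time: 29.55
ee_pos: [0.4516, 0.3303, 0.5003]
ee_rot: [-1.791, 1.514, 3.049]
ft_force: [-0.4, 0.3, -1.0]
gripper_width: 0.499
[0.46 0.14 1.08 0.03 1.97 1.91]
shift cm [ 9.81  4.74 -2.34] turn [-1.867 -0.06   0.027]
shift cm [ 9.81  4.74 -2.34] turn [-1.781  0.687  0.575]
```

Run:
```python
from h import *
p0,R0=tcp(); R1=ori(1.996,.77,1); v=(R0.inv()*R1).as_rotvec(); p1=np.array([.495,.375,.22])
print(v.round(3),np.linalg.norm(v),(R0.inv().apply(p1-p0)*100).round(2))
for t in np.linspace(0,1,8):
    p=p0+(p1-p0)*t; R=R0*Ro.from_rotvec(v*t); q,w=ik(p,R); print(t.round(2),q,w.round(2))
```

```text
[ 1.186  0.529 -0.632] 1.4447075969279437 [27.76  6.42 -3.54]
0.0 [0.46 0.14 1.08 0.03 1.97 1.92] [0.47 0.33 0.82]
0.14 [0.41 0.17 1.13 0.14 1.94 2.07] [0.51 0.31 0.78]
0.29 [0.36 0.21 1.18 0.25 1.9  2.21] [0.54 0.29 0.73]
0.43 [0.31 0.24 1.25 0.35 1.84 2.33] [0.56 0.27 0.68]
0.57 [0.26 0.27 1.32 0.45 1.78 2.44] [0.58 0.24 0.62]
0.71 [0.21 0.31 1.39 0.55 1.7  2.54] [0.59 0.21 0.57]
0.86 [0.17 0.35 1.47 0.65 1.61 2.62] [0.59 0.19 0.51]
1.0 [0.13 0.39 1.54 0.76 1.52 2.68] [0.59 0.16 0.44]
```

Run:
```python
from h import *
p0,R0=tcp(); R1=ori(1.996,.77,1); v=(R0.inv()*R1).as_rotvec(); p1=np.array([.495,.375,.22])
for k in range(11): print(((R0*Ro.from_rotvec(v*k/11)).inv().apply((p1-p0)/11)*100).round(1))
```

```text
[ 2.5  0.6 -0.3]
[ 2.5  0.7 -0.3]
[ 2.5  0.8 -0.2]
[ 2.4  0.9 -0.2]
[ 2.4  1.  -0.2]
[ 2.3  1.2 -0.2]
[ 2.3  1.3 -0.2]
[ 2.2  1.4 -0.3]
[ 2.1  1.5 -0.3]
[ 2.1  1.6 -0.4]
[ 2.   1.6 -0.4]
```

```bash
python3 -m jog '[{"x":2.5,"y":0.6,"z":-0.3,"ax":0.108,"ay":0.048,"az":-0.058},{"x":2.5,"y":0.7,"z":-0.3,"ax":0.108,"ay":0.048,"az":-0.058},{"x":2.5,"y":0.8,"z":-0.2,"ax":0.108,"ay":0.048,"az":-0.058},{"x":2.4,"y":0.9,"z":-0.2,"ax":0.108,"ay":0.048,"az":-0.058},{"x":2.4,"y":1,"z":-0.2,"ax":0.108,"ay":0.048,"az":-0.058},{"x":2.3,"y":1.2,"z":-0.2,"ax":0.108,"ay":0.048,"az":-0.058},{"x":2.3,"y":1.3,"z":-0.2,"ax":0.108,"ay":0.048,"az":-0.058},{"x":2.2,"y":1.4,"z":-0.3,"ax":0.108,"ay":0.048,"az":-0.058},{"x":2.1,"y":1.5,"z":-0.3,"ax":0.108,"ay":0.048,"az":-0.058},{"x":2.1,"y":1.6,"z":-0.4,"ax":0.108,"ay":0.048,"az":-0.058},{"x":2,"y":1.6,"z":-0.4,"ax":0.108,"ay":0.048,"az":-0.058},{"x":0,"y":0,"z":0,"ax":0,"ay":0,"az":0},{"x":0,"y":0,"z":0,"ax":0,"ay":0,"az":0}]'
python3 - <<'E'
from h import *
s=robot.state(); print(s["joint_positions"].round(2)); P,R=tcp()
place([.4985,.3965,.10],1.996,.77,[-.0045,-.0072,-.001]); print("box z now",R.apply([-.718,.696,.002]).round(3))
print("exact dn",np.arctan2(.696,.718))
c,p,d=snap("wrist","w7"); c2,p2,d2=snap("scene","scene3")
o=np.zeros((300,800,3),np.uint8); o[:,:400]=cv2.resize(p,(400,300)); o[:,400:]=cv2.resize(p2[220:340,120:280],(400,300),interpolation=2); cv2.imwrite("pics/m7.png",o)
W=cloud(c2,d2)
E
```

```text
time: 30.85
ee_pos: [0.4765, 0.3646, 0.1924]
ee_rot: [-1.491, 0.745, 1.988]
ft_force: [0.6, -0.1, -0.7]
gripper_width: 0.502
[0.11 0.39 1.62 0.78 1.48 2.7 ]
shift cm [ 8.23  4.43 -3.76] turn [3.057 0.038 0.007]
box z now [ 0.352 -0.936 -0.023]
exact dn 0.7698407199356273
```

View pics/m7.png

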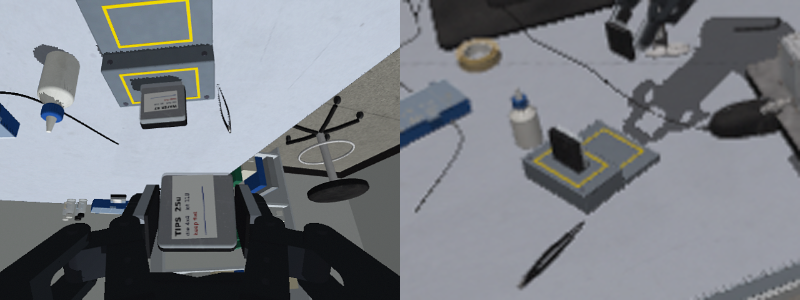

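The wrist view is inverted. The lower outline is at about px (150,20) in the half-size panel, the big box stands in the upper outline, and the small box's label faces the camera. I refine the lower bay from this view.

```bash
sed -i 's/def place(C,head,dn,cin):/def place(C,head,dn,cin,f=-1):/; s/R=ori(head,dn,-1); p=/R=ori(head,dn,f); p=/' h.py
python3 - <<'E'
from h import *
c,p,d=snap("wrist"); W=cloud(c,d)
ye=(np.minimum(p[...,1],p[...,2]).astype(int)-p[...,0]>50)
for z in(.012,.034):
    m=ye&(abs(W[...,2]-z)<.006); print(z,m.sum(),cv2.minAreaRect((W[m][:,:2]*1000).astype(np.float32)),np.median(W[m][:,2]))
m=(W[...,2]>.045)&(W[...,2]<.09)&(abs(W[...,0]-.47)<.06)&(abs(W[...,1]-.45)<.05); m[250:]=False
print("big box pts",m.sum(),cv2.minAreaRect((W[m][:,:2]*1000).astype(np.float32)))
ctr,n,k=facefit(W,(270,300,370,370)); P,R=tcp(); print("small face",ctr,n,k,R.inv().apply(n).round(3),(R.inv().apply(ctr-P)*1000).round(1))
t,R=place([.4985,.3965,.05],1.996,.77,[-.0045,-.0072,-.001],1); print(t,ik(t,R)[0])
E
```

```text
0.012 1887 ((499.42138671875, 398.5931396484375), (79.06122589111328, 50.37483215332031), 24.37827491760254) 0.012947064186310392
0.034 1030 ((472.1388854980469, 458.2327880859375), (85.0506820678711, 55.946205139160156), 24.995874404907227) 0.034707320979756456
big box pts 4512 ((471.88995361328125, 456.0852966308594), (48.799381256103516, 20.471080780029297), 24.95639419555664)
small face [0.4765 0.36   0.2017] [ 0.3517 -0.9358 -0.0227] 6588 [-0.717  0.697  0.004] [-8.5 -2.2  3.6]
shift cm [11.69  9.7  -3.77] turn [-0.081 -0.007  0.024]
[0.49832396 0.39446456 0.04169843] [0.16 0.66 1.57 0.81 1.29 2.49]
```

```bash
python3 -m jog '[{"x":2,"y":1.2,"z":-1.2,"ax":-0.04,"ay":-0.007,"az":0.02},{"x":2.3,"y":1.4,"z":-1.2,"ax":-0.03,"ay":0,"az":0},{"x":2,"y":1.4,"z":-1,"ax":0,"ay":0,"az":0},{"x":1.5,"y":1,"z":0,"ax":0,"ay":0,"az":0},{"x":0,"y":0,"z":0,"ax":0,"ay":0,"az":0},{"x":0,"y":0,"z":0,"ax":0,"ay":0,"az":0}]'
python3 - <<'E'
from h import *
print(robot.state()["joint_positions"].round(2)); t,R=place([.4994,.3985,.037],1.998,.77,[-.0045,-.0072,-.001],1); print((t-tcp()[0]).round(4),R.inv().apply([0,0,-1]).round(2))
E
```

```text
time: 31.6
ee_pos: [0.508, 0.4034, 0.1142]
ee_rot: [-1.603, 0.774, 1.978]
ft_force: [-0.1, -0.2, 0.1]
gripper_width: 0.503
[0.18 0.56 1.55 0.79 1.35 2.57]
shift cm [5.77 6.28 1.29] turn [ 0.018 -0.015 -0.004]
[-0.0088 -0.0069 -0.0855] [ 0.7   0.72 -0.  ]
```

```bash
python3 -m jog '[{"x":1,"y":1.2,"z":0.6,"ax":0.015,"ay":-0.012,"az":-0.004},{"x":1.2,"y":1.4,"z":0.4,"ax":0,"ay":0,"az":0},{"x":1.2,"y":1.3,"z":0.2,"ax":0,"ay":0,"az":0},{"x":0.8,"y":0.8,"z":0,"ax":0,"ay":0,"az":0},{"x":0,"y":0,"z":0,"ax":0,"ay":0,"az":0},{"x":0,"y":0,"z":0,"ax":0,"ay":0,"az":0}]'
python3 - <<'E'
from h import *
t,R=place([.4994,.3985,.037],1.998,.77,[-.0045,-.0072,-.001],1); print((t-tcp()[0]).round(4))
E
```

```text
time: 32.2
ee_pos: [0.4985, 0.3947, 0.0478]
ee_rot: [-1.578, 0.77, 1.993]
ft_force: [0.5, -0.1, 0.1]
gripper_width: 0.499
shift cm [ 1.43  1.28 -0.13] turn [ 0.003 -0.004 -0.   ]
[ 0.0007  0.0018 -0.0191]
```

```bash
python3 -m jog '[{"x":0.5,"y":0.4,"z":-0.1,"ax":0.003,"ay":-0.004,"az":0},{"x":0.4,"y":0.4,"z":0,"ax":0,"ay":0,"az":0},{"x":0.2,"y":0.2,"z":0,"ax":0,"ay":0,"az":0},{"x":0.1,"y":0.1,"z":0,"ax":0,"ay":0,"az":0},{"x":0,"y":0,"z":0,"ax":0,"ay":0,"az":0},{"x":0,"y":0,"z":0,"ax":0,"ay":0,"az":0}]'
python3 - <<'E'
from h import *
t,R=place([.4994,.3985,.034],1.998,.77,[-.0045,-.0072,-.001],1); print((t-tcp()[0]).round(4))
E
```

```text
time: 32.8
ee_pos: [0.5007, 0.3966, 0.0317]
ee_rot: [-1.575, 0.771, 1.995]
ft_force: [-0.2, 0.3, 0.2]
gripper_width: 0.501
shift cm [0.45 0.4  0.14] turn [ 0.002 -0.002 -0.001]
[-0.0014 -0.0002 -0.006 ]
```

```bash
python3 -m jog '[{"x":0.2,"y":0.15,"z":0,"ax":0.002,"ay":-0.002,"az":0},{"x":0.1,"y":0.1,"z":0,"ax":0,"ay":0,"az":0},{"x":0,"y":0,"z":0,"ax":0,"ay":0,"az":0},{"x":0,"y":0,"z":0,"ax":0,"ay":0,"az":0}]'
python3 -m jog '[{"x":0.08,"y":0.08,"z":0,"ax":0,"ay":0,"az":0},{"x":0.04,"y":0.04,"z":0,"ax":0,"ay":0,"az":0},{"x":0,"y":0,"z":0,"ax":0,"ay":0,"az":0},{"x":0,"y":0,"z":0,"ax":0,"ay":0,"az":0}]'
python3 - <<'E'
from h import *
t,R=place([.4994,.3985,.034],1.998,.77,[-.0045,-.0072,-.001],1); print((t-tcp()[0]).round(4),robot.state()["ft_force"].round(2))
E
```

```text
time: 33.2
ee_pos: [0.5009, 0.3972, 0.0281]
ee_rot: [-1.572, 0.771, 1.997]
ft_force: [-0.8, -0.6, 0.0]
gripper_width: 0.506
time: 33.6
ee_pos: [0.5012, 0.3974, 0.0272]
ee_rot: [-1.573, 0.77, 1.997]
ft_force: [-0.2, -0.7, -0.4]
gripper_width: 0.499
shift cm [0.11 0.11 0.21] turn [ 0.002 -0.001 -0.   ]
[-0.0019 -0.0009 -0.0015] [-0.21 -0.67 -0.36]
```

```bash
python3 -m jog '[{"x":0.08,"y":0.08,"z":0,"ax":0,"ay":0,"az":0},{"x":0.06,"y":0.06,"z":0,"ax":0,"ay":0,"az":0},{"x":0,"y":0,"z":0,"ax":0,"ay":0,"az":0},{"x":0,"y":0,"z":0,"ax":0,"ay":0,"az":0}]'
python3 - <<'E'
from h import *
t,R=place([.4994,.3985,.034],1.998,.77,[-.0045,-.0072,-.001],1); print((t-tcp()[0]).round(4),[robot.state()["ft_force"].round(2)])
E
```

```text
time: 34.0
ee_pos: [0.5013, 0.3977, 0.0272]
ee_rot: [-1.574, 0.767, 1.997]
ft_force: [-0.5, -0.6, 1.6]
gripper_width: 0.499
shift cm [0.09 0.13 0.24] turn [ 0.003 -0.001  0.003]
[-0.002  -0.0012 -0.0015] [array([-0.5 , -0.58,  1.6 ])]
```

z stalled with +1.6 N, so the box is on the step. Release gently.

```bash
python3 -m jog '[{"x":0,"y":0,"z":0,"ax":0,"ay":0,"az":0},{"x":0,"y":0,"z":0,"ax":0,"ay":0,"az":0},{"x":0,"y":0,"z":0,"ax":0,"ay":0,"az":0},{"x":0,"y":0,"z":0,"ax":0,"ay":0,"az":0}]' 66
python3 - <<'E'
from h import *
c,p,d=snap("wrist"); W=cloud(c,d)
ctr,n,k=facefit(W,(270,300,370,370)); P,R=tcp()
print(ctr,n,k,(R.inv().apply(ctr-P)*1000).round(1),robot.state()["ft_force"].round(2))
E
```

```text
time: 34.4
ee_pos: [0.5011, 0.3976, 0.0259]
ee_rot: [-1.574, 0.769, 1.997]
ft_force: [-0.7, 0.3, -0.5]
gripper_width: 0.659
[0.5006 0.3923 0.0345] [ 0.411  -0.9116 -0.0029] 6594 [-9.3 -3.   2.6] [-0.43  0.08  0.65]
```

Standing vertical. I back out along the tool and rise.

```bash
python3 -m jog '[{"x":-0.7,"y":0,"z":0,"ax":0,"ay":0,"az":0},{"x":-1.5,"y":0,"z":0,"ax":0,"ay":0,"az":0},{"x":-2.5,"y":0,"z":0,"ax":0,"ay":0,"az":0},{"x":-3,"y":0,"z":0,"ax":0,"ay":0,"az":0},{"x":-3,"y":-1,"z":0,"ax":0,"ay":0,"az":0},{"x":-3,"y":-2.5,"z":0,"ax":0,"ay":0,"az":0},{"x":-2.5,"y":-2.5,"z":0,"ax":0,"ay":0,"az":0},{"x":-1,"y":-1,"z":0,"ax":0,"ay":0,"az":0},{"x":0,"y":0,"z":0,"ax":0,"ay":0,"az":0},{"x":0,"y":0,"z":0,"ax":0,"ay":0,"az":0}]'
python3 - <<'E'
from h import *
print(robot.state()["joint_positions"].round(2))
c,p,d=snap("wrist"); W=cloud(c,d)
ye=(np.minimum(p[...,1],p[...,2]).astype(int)-p[...,0]>50)
for n,z,lo,hi,C in(("lower",.012,.02,.062,(.499,.398)),("upper",.034,.045,.09,(.472,.456))):
    m=ye&(abs(W[...,2]-z)<.006); print(n,"outline",m.sum(),cv2.minAreaRect((W[m][:,:2]*1000).astype(np.float32)))
    m=(W[...,2]>lo)&(W[...,2]<hi)&(np.hypot(W[...,0]-C[0],W[...,1]-C[1])<.032); print("  box",m.sum(),cv2.minAreaRect((W[m][:,:2]*1000).astype(np.float32)),np.nanmax(W[m][:,2]))
c2,p2,d2=snap("side","side9"); c3,p3,_=snap("scene")
o=np.zeros((540,800,3),np.uint8); o[:300,:400]=cv2.resize(p,(400,300)); o[:300,400:]=cv2.resize(p3[220:340,120:280],(400,300),interpolation=2)
o[300:,:400]=cv2.resize(p2[130:226,210:370],(400,240),interpolation=2); o[300:,400:]=cv2.resize(p2[255:375,290:490],(400,240),interpolation=2); cv2.imwrite("pics/m9.png",o)
E
```

```text
time: 35.45
ee_pos: [0.5361, 0.3201, 0.2058]
ee_rot: [-1.575, 0.774, 1.991]
ft_force: [0.0, -0.5, -0.6]
gripper_width: 0.66
[0.04 0.45 1.48 0.73 1.57 2.62]
lower outline 947 ((498.82958984375, 399.1323547363281), (78.52214813232422, 51.81769561767578), 24.632829666137695)
  box 2952 ((499.81243896484375, 398.575439453125), (43.36433792114258, 15.350809097290039), 24.268226623535156) 0.05733402599639664
upper outline 666 ((471.8591613769531, 458.2642517089844), (84.93202209472656, 55.845123291015625), 24.68217658996582)
  box 3007 ((472.28448486328125, 456.10888671875), (48.8892936706543, 19.851974487304688), 23.35116958618164) 0.08517646779026081
```

View pics/m9.png

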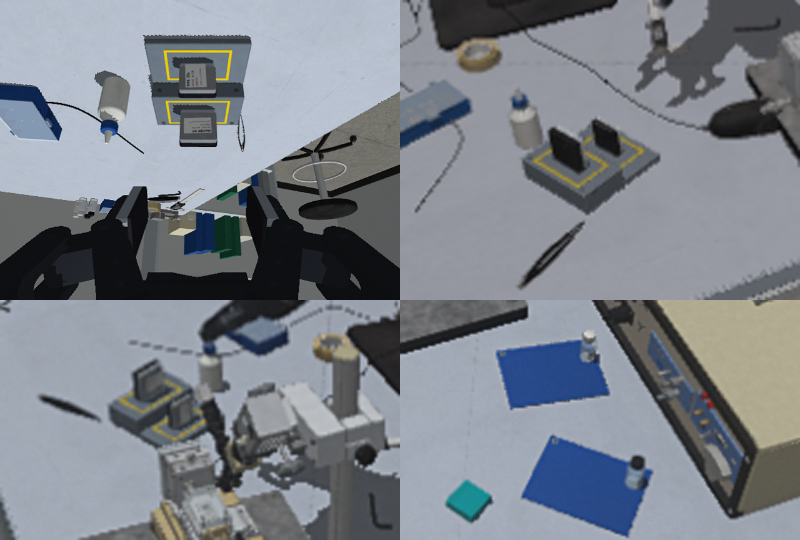

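Both boxes stand centred in their outlines with their labels towards the front. The vials and the dropper are upright and in place, and the gripper is clear. I hand the job in.

```bash
python3 -c "
from station import robot,ticket
print(ticket.job_done(), robot.state()['time'])"
```

```text
the job is handed in; nothing more can be done
the job is handed in; nothing more can be done
```

I stood both boxes upright on the stand with their labels facing out over the front, then handed the job in with the arm clear, at about 35.5 s on the robot's clock. The larger box went onto the upper step first, then the smaller one onto the lower step. Both touched down at under 2 N before I released them.

**Last camera check, before hand-in:**

| | Distance from outline centre | Turn relative to outline |
|---|---|---|
| Larger box (upper step) | about 2 mm | about 1.3° |
| Smaller box (lower step) | about 1 mm | about 0.4° |

- **Upright:** just after each release, the label faces measured within about 0.2° of vertical.
- **Bystanders:** the vials, the dropper bottle and the turquoise look-alike looked upright and unmoved. The green look-alike was outside the last picture, but the arm never worked near it.

**Disagreement:** the stand's x axis measured about 1.99 rad from world x, not the 0.8 to 1.2 rad in the description. The scene, side and wrist cameras all agreed, so I took the lower step's side as the front.

**Label text:** the smaller box's text runs sideways because of the edge it stands on. The larger box's text should be upright.

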